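# Shim the carton row in a pharmacy stock tray

### The job

The row of medicine cartons in the blue tray has an empty bay at its end. Pack that bay snug with the two white spacer plates: stand them in it upright, one at a time, side by side and right down on the tray floor, letting go of the first before fetching the second. Leave the thicker orange spacer where it stands: it is the wrong size.

Things in the scene. Friction and masses are not known exactly. Their poses are not given: they have to be found in the camera images.
- gap (a point): Floor centre of the empty bay in the fixed blue tray, 4 mm above the counter. Bay: 58 mm long (own x), 92 mm wide (own y), open on top (z up). End wall at -x, fixed grey divider at +x: 50 mm high, rims rounded away (radius 6). Side walls 44 mm high. Cartons beyond the divider, to x = 155 mm, 54 mm high. Spacers stand with thickness along x; two white ones leave 10 mm play, no third fits.
- spacer_a: White plastic spacer plate standing loose: body 24 mm thick (own x), 70 wide (own y), 60 high, edges rounded 4 mm; centred on top a grip tab 14 thick (x), 30 wide (y), 45 high, so 105 mm in all; 70 to 120 g. Origin: centre of its underside, z up. Pick it from above by the tab's narrow ends (30 mm across, along y).
- spacer_b: The other white plastic spacer plate standing loose: body 24 mm thick (own x), 70 wide (own y), 60 high, edges rounded 4 mm; centred on top a grip tab 14 thick (x), 30 wide (y), 45 high, so 105 mm in all; 70 to 120 g. Origin: centre of its underside, z up. Pick it from above by the tab's narrow ends (30 mm across, along y).
- thick_spacer: Orange plastic spacer plate standing loose: body 40 mm thick (own x), 70 wide (own y), 60 high, edges rounded 4 mm; centred on top a grip tab 14 thick (x), 30 wide (y), 45 high, so 105 mm in all; 140 g. Origin: centre of its underside, z up. Pick it from above by the tab's narrow ends (30 mm across, along y). Not to be used.
Mind the look-alikes: they are no part of the job. Leave any black, brown or red look-alike of the spacer_a alone.

How it is judged:
By the outcome, as a careful person would: the job done as asked, in the order asked, and still so for the second after the job is handed in, with the robot touching nothing.
It also fails if it takes over 58 s, if anything falls off the work surface, if the arm or the gripper's body presses on something with over 40 N, if the wrist force passes 120 N, or if a joint passes its speed limit or range.

### The arm

A 7-joint arm with a two-finger parallel gripper is mounted at the origin on the work surface. World frame = base frame: x ahead of the robot, y to its left, z up, the work surface at z = 0. Lengths are in mm, angles in degrees, forces in N, time in s.
With the tool pointing down it reaches from about 425 to 1025 mm from the base axis. Payload 3.6 kg.
Tool frame: the origin (TCP) lies midway between the tips of the shut fingers; the grasp point (between the pads) lies 19 mm behind it; z points along the fingers, x is the direction in which the jaws open and shut, and the axes are right-handed (so a half turn about z gives the same grasp; the last joint's range is limited). The gripper opens to 85 mm and grips with 20 to 120 N. Pads are 22 mm wide; open, the fingers measure 114 mm over their backs; the gripper's body (76 mm by 85 mm) begins 54 mm behind the grasp point. The pads swing forward as they close: fully open they stand 13 mm farther back than shut.
Start: joints at [-73.826, 33.873, 2.773, 92.16, -1.908, 54.013, -1.931], TCP at [266.083, 674.411, 231.302] pointing down, gripper open.
Joint ranges: [-153.93, 153.93], [-27.13, 128.08], [-72.61, 78.16], [10.71, 143.7], [-87.88, 267.88], [4.46, 118.87], [-176.78, 176.78]. Speed limits (degrees/s): [147.25, 147.25, 180, 180, 180, 180, 180].

### API

Orientations are given as [roll, pitch, yaw] about the fixed x, y, z axes, in that order (R = Rz(yaw) Ry(pitch) Rx(roll)).
In Python, from rig import telemetry, vision, workorder gives the robot as it stands.
- The arm moves only by the tool play_rows, never from a script. Its argument "targets" is text: rows parted by semicolons, each of 5 numbers parted by spaces: the shift along the tool's x, y, z normalised to -1 to 1, where 1 is 0.5 m, then the turn about the tool's z normalised to -1 to 1, where 1 is 1.5 rad, then the opening, from -1 (shut) to 1 (fully open), so that 0 is half open. In form: dx dy dz twist hand; .... A call has exactly 5 rows; each row shifts and turns the pose as measured when the row begins, along the tool's axes as they then stand; what a row does not reach is not made up. A row lasts 1/12 s, in which the tool goes at most 41.7 mm and 7.16 degrees, less where a joint would pass 70% of its speed; a pose out of reach is approached as far as the arm can. A call with a number of a shift or a turn outside -1 to 1 is refused whole. A call with a gripper value outside its range is refused whole. The fingers move at their own pace and stop on an object; "grip_force" is the grip in N (left out, the last holds). Time passes only in rows, so rows that do not move let the fingers close, or fill a call up. It gives the time, the measured TCP pose, the force and the opening at its end, in the units of the state.
- telemetry.get_state(): the state, without advancing time (a new reading comes with each control period).
- vision.snapshot(name): name is "side" or "top" or "wrist"; returns the picture (400x640x3 uint8, red, green, blue); there is no depth.
- vision.get_calibration(name): a dict with "fx", "fy", "cx", "cy" (pixels), "k1" (the pictures are not rectified: a ray, as slopes to the right and down, at radius r is drawn at 1 + k1 r^2 times it, then the intrinsics apply), "rvec" (rotation vector, rad) and "tvec" (3), from world to camera coordinates, as OpenCV has them. Camera axes: x right, y down, z forward; pixel columns grow to the right and rows downward; lengths in mm; the calibration is good to about 2 mm. A picture is of the moment at which its call begins: read the wrist's pose just before it. get_calibration takes no time and is no camera call; for the wrist camera it gives the pose at the moment of the call.
- workorder.job_done(): hands the job in, once; it reports no verdict.
The state is a dict: "t": time; "joint_pos": joint angles; "joint_velocities": joint speeds; "effort": joint torques, N m; "eef_pos": TCP position; "ee_rot": TCP orientation; "wrist_force": force on the tool from outside, world axes, zero at the start; "ft_torque": the same for the moment, N m; "gripper_width": opening from 0.0 (shut) to 1.0 (fully open).
Only numpy, scipy, OpenCV 4.12 (cv2) and the standard library are available. Lean on these libraries where they do the work, as an engineer would, in place of code of your own. Each camera call takes 0.05 s, during which the arm holds its last target.

## Working session

There is one attempt and no reset: what is moved stays moved. The work goes in short steps, Python scripts to look and compute and a tool call to move; the robot and the scene stay as the last step left them, time stands still between calls to the robot, and variables do not carry over. Pictures are saved under pics/ and viewed, and the job is handed in when it is done.

Besides the shell and the picture viewer there is one more tool, called as name(argument=value, ...) on one line, values as JSON. play_rows: Moves the arm, as the interface text tells. Scaled input: -1 to 1 covers 0.5 m each way for a shift and 1.5 rad each way for a turn. Its arguments: {"type":"object","properties":{"targets":{"type":"string"},"grip_force":{"type":"number"}},"required":["targets"]}

```bash
ls; mkdir -p pics; python3 - <<'E'
from rig import telemetry, vision
import cv2
print(telemetry.get_state())
for n in ["side","top","wrist"]:
    print(n,vision.get_calibration(n))
    cv2.imwrite(f"pics/{n}0.png",vision.snapshot(n)[:,:,::-1])
E
```

```text
pics
{'t': 0.0, 'joint_pos': array([-73.82626128,  33.92590885,   2.76505591,  92.23838754,
        -1.90741317,  54.01328274,  -1.93087689]), 'joint_velocities': array([-0.08008228,  0.09500624,  0.04521852,  0.03666759, -0.03560729,
       -0.08616072, -0.02047194]), 'effort': array([ 9.63010389e-04, -5.48687553e+01,  1.54686648e+00, -1.98126054e+01,
        9.38168174e-03,  8.76642735e-03,  7.18372519e-06]), 'eef_pos': array([265.73741503, 673.62625839, 230.12468997]), 'ee_rot': array([1.79993462e+02, 1.31366494e-01, 6.84758835e+01]), 'wrist_force': array([ 1.01385096,  0.43812236, -0.02675124]), 'ft_torque': array([-0.02649166, -0.04540693,  0.01196003]), 'gripper_width': 0.9963972470534651}
side {'fx': 364.48353738593323, 'fy': 364.48353738593323, 'cx': 317.0392609174972, 'cy': 202.23727291238842, 'k1': 0.01235393141475813, 'rvec': array([ 2.06990443, -0.26632571,  0.19002441]), 'tvec': array([-435.54287228,  171.94683693,  424.38782994])}
top {'fx': 390.13145352099355, 'fy': 390.13145352099355, 'cx': 322.8322198595889, 'cy': 194.95472551966301, 'k1': -0.016428819588179575, 'rvec': array([ 2.19234293, -2.17663854,  0.14017787]), 'tvec': array([147.06413975, 496.21643658, 797.3135224 ])}
wrist {'fx': 326.592538684852, 'fy': 326.592538684852, 'cx': 318.8941775692446, 'cy': 201.55865770410765, 'k1': -0.020142499784429696, 'rvec': array([-2.3611289 , -1.60512752, -0.26388876]), 'tvec': array([-723.53969004,  -42.08387696,  382.64195551])}
```

View pics/side0.png

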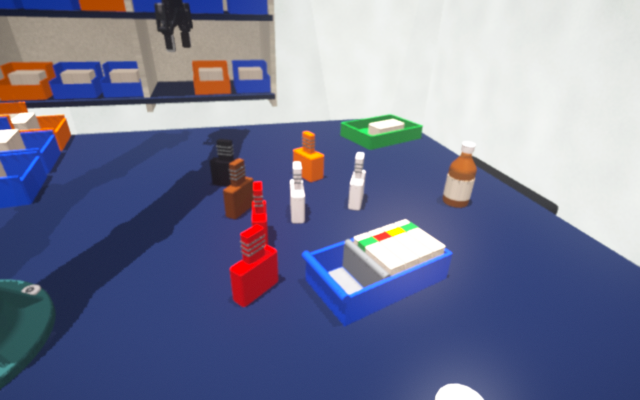

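View pics/top0.png

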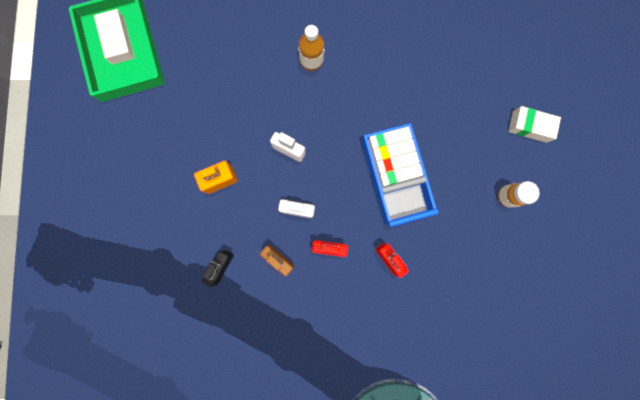

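View pics/wrist0.png

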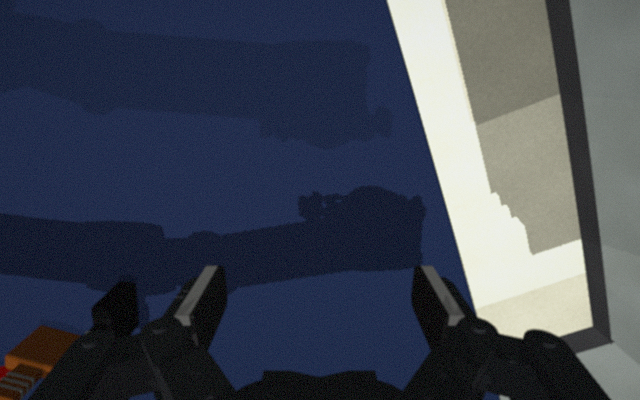

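Candidates (top view): white (288,146), white (297,208); orange thick (215,177); look-alikes: red (330,249), red (393,260), brown (277,261), black (217,268). By the description, I choose the two white ones. Next, close crops.

```bash
python3 - <<'E'
import cv2
t=cv2.imread("pics/top0.png"); s=cv2.imread("pics/side0.png")
cv2.imwrite("pics/c1.png",cv2.resize(t[120:230,260:350],None,fx=5,fy=5,interpolation=cv2.INTER_CUBIC))
cv2.imwrite("pics/c2.png",cv2.resize(t[115:235,355:445],None,fx=5,fy=5,interpolation=cv2.INTER_CUBIC))
cv2.imwrite("pics/c3.png",cv2.resize(s[140:240,270:390],None,fx=6,fy=6,interpolation=cv2.INTER_CUBIC))
cv2.imwrite("pics/c4.png",cv2.resize(s[210:320,295:455],None,fx=5,fy=5,interpolation=cv2.INTER_CUBIC))
E
```

```text
(no output)
```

View pics/c1.png

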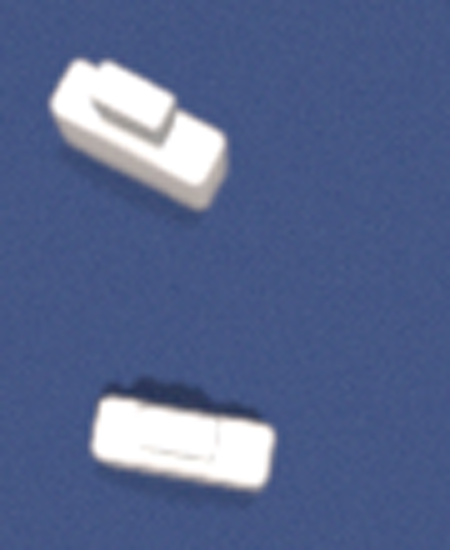

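View pics/c2.png

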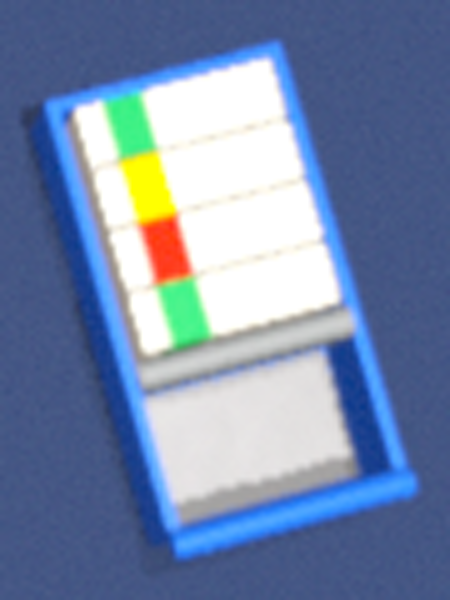

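View pics/c3.png

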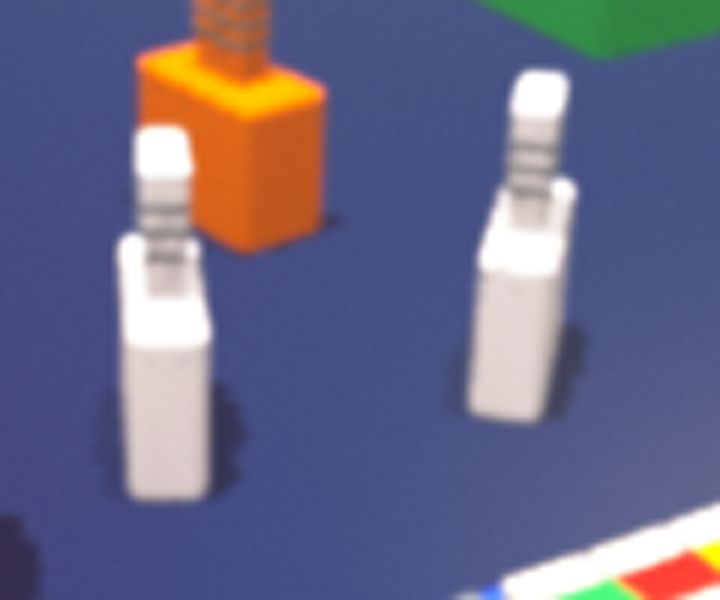

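View pics/c4.png

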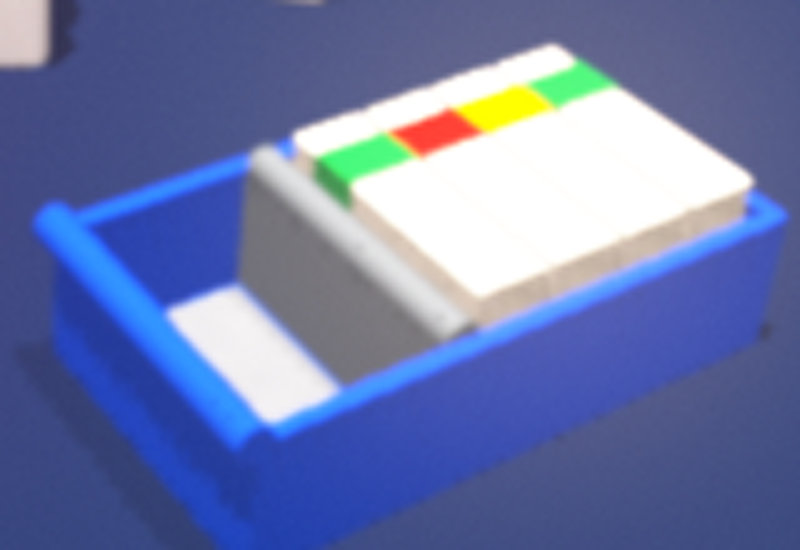

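```bash
cat > h.py <<'E'
import numpy as np, cv2
from scipy.optimize import least_squares
def cam(c):
    K=np.array([[c['fx'],0,c['cx']],[0,c['fy'],c['cy']],[0,0,1]]);D=np.array([c['k1'],0,0,0,0.])
    return K,D,np.array(c['rvec']),np.array(c['tvec'])
def ray(c,p):
    K,D,r,t=cam(c);R=cv2.Rodrigues(r)[0]
    u=cv2.undistortPoints(np.array([[p]],float),K,D)[0,0]
    return -R.T@t, R.T@np.array([u[0],u[1],1])
def onz(c,p,z):
    o,d=ray(c,p);return o+d*(z-o[2])/d[2]
def proj(c,P):
    K,D,r,t=cam(c);return cv2.projectPoints(np.array(P,float).reshape(-1,1,3),r,t,K,D)[0][:,0]
def tri(l):
    A=np.zeros((3,3));b=np.zeros(3)
    for c,p in l:
        o,d=ray(c,p);d=d/np.linalg.norm(d);M=np.eye(3)-np.outer(d,d);A+=M;b+=M@o
    X=np.linalg.solve(A,b)
    return X,[np.round(proj(c,X)[0]-p,1) for c,p in l]
def uc(p,o,s): return ((np.array(p,float)+.5)/s-.5+np.array(o))
E
python3 - <<'E'
from h import *
from rig import vision
T=vision.get_calibration('top');S=vision.get_calibration('side')
t=lambda p:uc(p,(260,120),5); s=lambda p:uc(p,(270,140),6)
t2=lambda p:uc(p,(355,115),5); s2=lambda p:uc(p,(295,210),5)
for n,a,b in [('Atab',(134,96),(540,98)),('Abody',(139,120),(530,225)),('Btab',(178,432),(163,152)),('Bbody',(182,443),(163,290))]:
    print(n,tri([(T,t(a)),(S,s(b))]))
for n,a,b in [('A',[(75,60),(227,133)],[(52,103),(203,185)]),('B',[(95,398),(275,425)],[(92,458),(265,490)])]:
    for e in (a,b):
        p=[onz(T,t(q),60) for q in e];d=p[1]-p[0];print(n,np.round(p,0),np.degrees(np.arctan2(d[1],d[0])),np.hypot(*d[:2]))
for n,q,z in [('rim',[(45,103),(283,42),(415,485),(178,552)],44),('div',[(140,375),(352,322)],50),('floor',[(148,403),(325,352),(355,472),(178,515)],4)]:
    p=np.array([onz(T,t2(x),z) for x in q]);print(n,np.round(p,0).tolist(),p.mean(0))
for n,a,b in [('divL',(140,375),(465,325)),('divR',(352,322),(262,150)),('carton',(272,58),(553,48))]:
    pass
print(tri([(T,t2((140,370))),(S,s2((262,152)))]),tri([(T,t2((352,322))),(S,s2((465,322)))]))
E
```

```text
Atab (array([595.74961671, 223.12373556, 102.81074714]), [array([ 0.2, -0.5]), array([-0.6,  0.1])])
Abody (array([596.8196541 , 224.07596072,  57.03625123]), [array([ 0.1, -0.4]), array([-0.4,  0.1])])
Btab (array([466.86827   , 204.68935264, 103.69830461]), [array([ 0.1, -0.6]), array([-0.6,  0. ])])
Bbody (array([466.25299019, 204.8837401 ,  56.97166278]), [array([ 0.2, -0.8]), array([-0.9,  0.1])])
A [[620. 250.  60.]
 [590. 188.  60.]] -115.39871541549894 68.617297337751
A [[602. 259.  60.]
 [569. 198.  60.]] -118.24029240475762 69.78448868046375
B [[482. 240.  60.]
 [472. 168.  60.]] -98.09562411455066 72.62793289385407
B [[458. 241.  60.]
 [446. 172.  60.]] -100.0675281125806 69.99110176646029
rim [[619.0, 67.0, 44.0], [646.0, -34.0, 44.0], [461.0, -85.0, 44.0], [433.0, 13.0, 44.0]] [539.64076326  -9.60691853  44.        ]
div [[504.0, 29.0, 50.0], [527.0, -59.0, 50.0]] [515.81805854 -14.59389969  50.        ]
floor [[498.0, 18.0, 4.0], [521.0, -60.0, 4.0], [468.0, -72.0, 4.0], [449.0, 5.0, 4.0]] [483.95956245 -27.39923315   4.        ]
(array([506.00497715,  29.81016787,  52.06368887]), [array([-0. ,  0.1]), array([ 0.2, -0. ])]) (array([528.52495421, -58.13434337,  54.14028659]), [array([ 0.4, -0.9]), array([-1.6,  0.2])])
```

play_rows(targets="-0.043 0.068 0 0 1; -0.043 0.068 0 0 1; -0.043 0.068 0 0 1; -0.043 0.068 0 0 1; -0.043 0.068 0 0 1", grip_force=40)

```text
t: 0.57
eef_pos: [375.5, 518.9, 226.4]
ee_rot: [-179.4, -0.1, 69.9]
wrist_force: [-0.1, 0.6, -0.8]
gripper_width: 1.0
```

play_rows(targets="-0.043 0.068 0 0 1; -0.043 0.068 0 0 1; -0.043 0.068 0 0 1; -0.043 0.068 0 0 1; 0 0 0 0 1")

```text
t: 0.98
eef_pos: [482.7, 374.4, 223.9]
ee_rot: [-179.7, 0.3, 69.2]
wrist_force: [1.0, -1.8, -0.0]
gripper_width: 1.001
```

```bash
cat >> h.py <<'E'
def go(st,x,y,z,yaw=None):
    p=st['eef_pos'];R=__import__('scipy.spatial.transform',fromlist=['Rotation']).Rotation.from_euler('xyz',st['ee_rot'],degrees=True).as_matrix()
    d=R.T@(np.array([x,y,z])-p)
    print('t',round(st['t'],2),'pos',p.round(1),'rot',np.round(st['ee_rot'],1),'F',st['wrist_force'].round(1),'w',round(st['gripper_width'],3))
    print('shift mm',d.round(1),'units',(d/500).round(4),'dist',np.linalg.norm(d).round(0))
    if yaw is not None:
        dy=(yaw-st['ee_rot'][2]+90)%180-90
        print('twist deg',-dy,'units',round(-np.radians(dy)/1.5,4))
E
python3 - <<'E'
from h import *
from rig import telemetry,vision
go(telemetry.get_state(),596,224,230,63)
c=vision.get_calibration('wrist')
K,D,r,t=cam(c);R=cv2.Rodrigues(r)[0];print('campos',-R.T@t,'axis',R[2])
E
```

```text
t 0.98 pos [482.7 374.4 223.9] rot [-179.7    0.3   69.2] F [ 1.  -1.8 -0. ] w 1.001
shift mm [-100.3  159.3   -6.5] units [-0.2006  0.3186 -0.0129] dist 188.0
twist deg 6.183432999671695 units 0.0719
campos [405.95565399 404.55738072 367.56963047] axis [ 0.29615927 -0.11909146 -0.94768503]
```

play_rows(targets="-0.04 0.064 0 0.072 1; -0.04 0.064 0 0 1; 0 0 0 0 1; 0 0 0 0 1; 0 0 0 0 1")

```text
t: 1.4
eef_pos: [523.2, 311.6, 222.8]
ee_rot: [-179.8, 0.5, 62.1]
wrist_force: [1.0, -0.3, 0.2]
gripper_width: 1.0
```

```bash
python3 - <<'E'
from h import *
from rig import telemetry,vision
import pickle
go(telemetry.get_state(),596,224,230,63)
c=vision.get_calibration('wrist');im=vision.snapshot('wrist');pickle.dump(c,open('w1.pkl','wb'))
cv2.imwrite('pics/w1.png',im[:,:,::-1])
E
```

```text
t 1.4 pos [523.2 311.6 222.8] rot [-179.8    0.5   62.1] F [ 1.  -0.3  0.2] w 1.0
shift mm [-43.5 105.3  -7.3] units [-0.0869  0.2105 -0.0147] dist 114.0
twist deg -0.8590271273529595 units -0.01
```

View pics/w1.png

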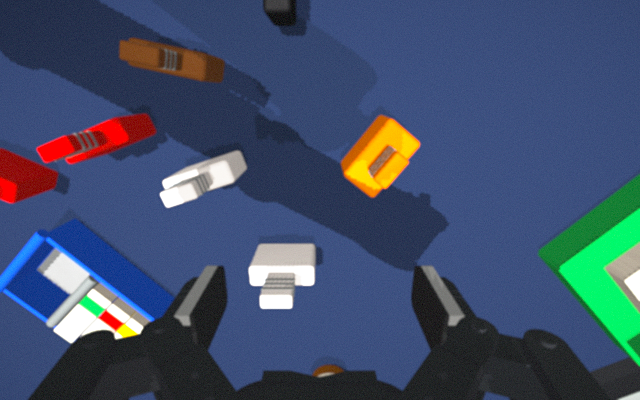

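```bash
python3 - <<'E'
import cv2
t=cv2.imread("pics/w1.png")
cv2.imwrite("pics/w1a.png",cv2.resize(t[230:320,230:330],None,fx=6,fy=6,interpolation=cv2.INTER_CUBIC))
cv2.imwrite("pics/w1b.png",cv2.resize(t[140:220,150:260],None,fx=6,fy=6,interpolation=cv2.INTER_CUBIC))
E
```

```text
(no output)
```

View pics/w1a.png

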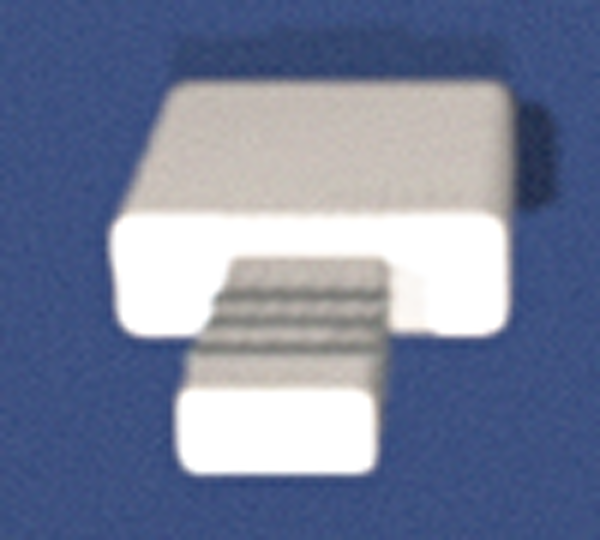

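View pics/w1b.png

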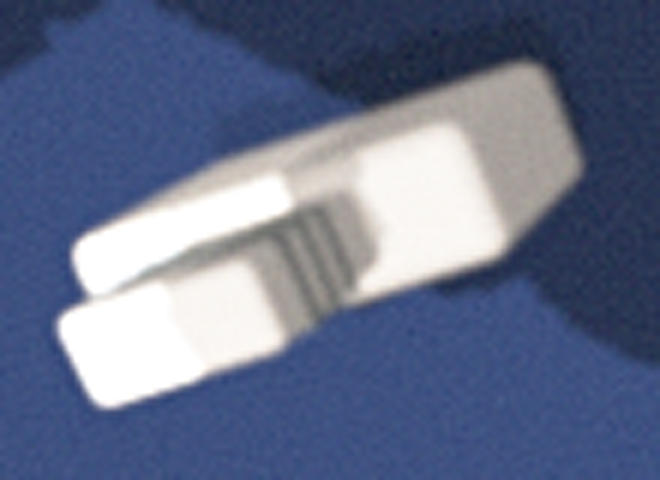

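```bash
python3 - <<'E'
from h import *
from rig import vision
import pickle
W=pickle.load(open('w1.pkl','rb'));T=vision.get_calibration('top');S=vision.get_calibration('side')
t=lambda p:uc(p,(260,120),5); s=lambda p:uc(p,(270,140),6)
a=lambda p:uc(p,(230,230),6); b=lambda p:uc(p,(150,140),6)
def ang(p,q): d=q-p;return np.degrees(np.arctan2(d[1],d[0]))%180
for n,f,q,z in [('Abody',a,[(112,212),(510,212),(510,335),(118,335)],60),('Atab',a,[(177,388),(380,388),(377,473),(178,473)],105),('Btab',b,[(57,318),(250,262),(283,347),(105,410)],105)]:
    p=np.array([onz(W,f(x),z) for x in q]);print(n,p.mean(0).round(1),ang(p[0],p[1]).round(1),ang(p[3],p[2]).round(1),np.linalg.norm(p[1]-p[0]).round(1),np.linalg.norm(p[3]-p[0]).round(1))
    w=np.mean([f(x) for x in q],0)
    k={'Abody':((139,120),(530,225)),'Atab':((134,96),(540,98)),'Btab':((178,432),(163,152))}[n]
    print('  3view',tri([(W,w),(T,t(k[0])),(S,s(k[1]))]),'\n  W+T',tri([(W,w),(T,t(k[0]))])[0].round(1),'W+S',tri([(W,w),(S,s(k[1]))])[0].round(1))
E
```

```text
Abody [596.3 225.9  60. ] 62.4 62.5 70.6 25.3
  3view (array([597.17171415, 224.45406231,  56.81256113]), [array([-0.4, -0.3]), array([-0.1, -0.5]), array([-0.3,  0.1])]) 
  W+T [596.7 224.7  57.3] W+S [597.8 224.6  56.7]
Atab [596.9 225.3 105. ] 62.5 62.5 31.8 15.9
  3view (array([596.62250467, 223.86005142, 102.6318399 ]), [array([-1.1, -1. ]), array([-0.2, -1. ]), array([-0.3, -0. ])]) 
  W+T [595.9 224.2 103.8] W+S [597.8 224.3 102.5]
Btab [467.5 205.5 105. ] 78.1 81.6 29.6 14.6
  3view (array([467.12058698, 204.78819916, 103.61632995]), [array([-0.4, -0.4]), array([ 0.1, -0.7]), array([-0.5,  0. ])]) 
  W+T [466.7 204.9 103.7] W+S [467.8 204.8 103.6]
```

play_rows(targets="-0.028 0.07 0 0 1; -0.028 0.07 0.02 0 1; -0.028 0.07 0.04 0 1; 0 0 0.04 0 1; 0 0 0 0 1")

```text
t: 1.87
eef_pos: [595.0, 237.5, 171.8]
ee_rot: [-179.6, -0.0, 63.4]
wrist_force: [-1.6, 1.4, 0.1]
gripper_width: 0.997
```

```bash
python3 - <<'E'
from h import *
from rig import telemetry,vision
go(telemetry.get_state(),596.8,224.6,65,62.5)
E
```

```text
t 1.87 pos [595.  237.5 171.8] rot [-179.6   -0.    63.4] F [-1.6  1.4  0.1] w 0.997
shift mm [-10.8   8.2 106.7] units [-0.0216  0.0164  0.2134] dist 108.0
twist deg 0.9366393567594287 units 0.0109
```

play_rows(targets="-0.022 0.016 0 0.01 1; 0 0 0.05 0 1; 0 0 0.05 0 1; 0 0 0 0 1; 0 0 0 0 1")

```text
t: 2.28
eef_pos: [597.7, 228.4, 124.6]
ee_rot: [-179.7, -0.3, 62.9]
wrist_force: [0.7, 0.6, -0.4]
gripper_width: 1.0
```

```bash
python3 - <<'E'
from h import *
from rig import telemetry,vision
go(telemetry.get_state(),596.8,224.6,65,62.5)
E
```

```text
t 2.28 pos [597.7 228.4 124.6] rot [-179.7   -0.3   62.9] F [ 0.7  0.6 -0.4] w 1.0
shift mm [-4.1  1.2 59.6] units [-0.0082  0.0024  0.1192] dist 60.0
twist deg 0.3939486455731753 units 0.0046
```

play_rows(targets="-0.008 0.002 0 0.005 1; 0 0 0.05 0 1; 0 0 0.05 0 1; 0 0 0.02 0 1; 0 0 0 0 1")

```text
t: 2.7
eef_pos: [601.3, 229.2, 73.1]
ee_rot: [179.8, -1.1, 62.6]
wrist_force: [0.2, 0.1, 0.8]
gripper_width: 0.999
```

```bash
python3 - <<'E'
from h import *
from rig import telemetry,vision
go(telemetry.get_state(),596.8,224.6,65,62.5)
im=vision.snapshot('wrist')
cv2.imwrite('pics/w2.png',im[:,:,::-1])
E
```

```text
t 2.7 pos [601.3 229.2  73.1] rot [179.8  -1.1  62.6] F [0.2 0.1 0.8] w 0.999
shift mm [-6.3 -1.9  8. ] units [-0.0127 -0.0038  0.0159] dist 10.0
twist deg 0.1348746375749812 units 0.0016
```

View pics/w2.png

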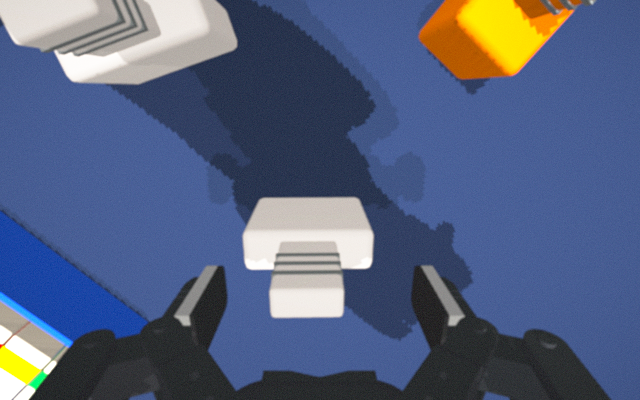

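play_rows(targets="-0.013 -0.004 0.01 0 1; -0.003 0 0.01 0 1; 0 0 0 0 1; 0 0 0 0 1; 0 0 0 0 1")

```text
t: 3.17
eef_pos: [598.7, 223.5, 68.4]
ee_rot: [179.5, -1.4, 62.6]
wrist_force: [-0.0, 0.8, -0.1]
gripper_width: 0.999
```

```bash
python3 - <<'E'
from h import *
from rig import telemetry,vision
go(telemetry.get_state(),596.8,224.6,65,62.5)
E
```

```text
t 3.17 pos [598.7 223.5  68.4] rot [179.5  -1.4  62.6] F [-0.   0.8 -0.1] w 0.999
shift mm [-0.  -2.2  3.3] units [-0.0001 -0.0045  0.0067] dist 4.0
twist deg 0.11433224063810599 units 0.0013
```

play_rows(targets="0 -0.004 0.006 0 0.5; 0 0 0 0 -0.5; 0 0 0 0 -1; 0 0 0 0 -1; 0 0 0 0 -1", grip_force=40)

```text
t: 3.58
eef_pos: [597.6, 224.7, 66.5]
ee_rot: [179.4, -1.5, 62.6]
wrist_force: [-1.7, -2.0, 7.1]
gripper_width: 0.348
```

play_rows(targets="0 0 0 0 -1; 0 0 0 0 -1; 0 0 0 0 -1; 0 0 0 0 -1; 0 0 0 0 -1")

```text
t: 4.0
eef_pos: [597.6, 224.6, 66.6]
ee_rot: [179.4, -1.5, 62.6]
wrist_force: [-0.8, -0.3, 0.5]
gripper_width: 0.349
```

```bash
python3 - <<'E'
from h import *
from rig import telemetry,vision
go(telemetry.get_state(),596.8,224.6,65,62.5)
im=vision.snapshot('wrist')
cv2.imwrite('pics/w3.png',im[:,:,::-1])
E
```

```text
t 4.0 pos [597.6 224.6  66.6] rot [179.4  -1.5  62.6] F [-0.8 -0.3  0.5] w 0.349
shift mm [-0.4 -0.8  1.6] units [-0.0008 -0.0015  0.0031] dist 2.0
twist deg 0.1337628235740027 units 0.0016
```

View pics/w3.png

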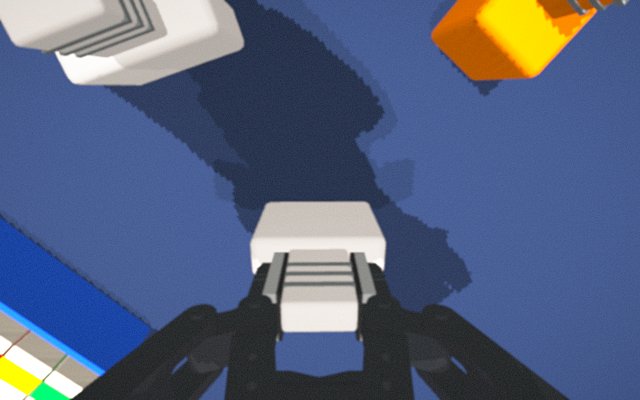

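play_rows(targets="0 0 -0.03 0 -1; 0 0 -0.05 0 -1; 0 0 -0.06 0 -1; 0 0 -0.06 0 -1; 0 0 -0.02 0 -1", grip_force=50)

```text
t: 4.47
eef_pos: [591.5, 221.7, 174.4]
ee_rot: [179.9, -0.9, 62.7]
wrist_force: [1.0, -0.6, -0.6]
gripper_width: 0.35
```

```bash
python3 - <<'E'
from h import *
from rig import telemetry,vision
go(telemetry.get_state(),494.5,-22,170,105.7)
E
```

```text
t 4.47 pos [591.5 221.7 174.4] rot [179.9  -0.9  62.7] F [ 1.  -0.6 -0.6] w 0.35
shift mm [-261.    25.8    0.3] units [-0.5221  0.0516  0.0006] dist 262.0
twist deg -43.04632498491998 units -0.5009
```

play_rows(targets="-0.05 0.006 0 0 -1; -0.075 0.008 0 0 -1; -0.075 0.008 0 0 -1; -0.06 0.006 0 -0.05 -1; -0.02 0.002 0 -0.07 -1")

```text
t: 4.88
eef_pos: [543.0, 94.3, 173.3]
ee_rot: [179.3, -1.5, 74.0]
wrist_force: [0.1, -0.7, -2.0]
gripper_width: 0.349
```

play_rows(targets="0 0 0 -0.08 -1; 0 0 0 -0.08 -1; 0 0 0 -0.08 -1; 0 0 0 -0.07 -1; 0 0 0 -0.03 -1")

```text
t: 5.3
eef_pos: [537.8, 86.1, 169.7]
ee_rot: [179.1, -0.7, 104.2]
wrist_force: [-0.4, -0.1, -0.7]
gripper_width: 0.345
```

```bash
python3 - <<'E'
from h import *
from rig import telemetry,vision
import pickle
go(telemetry.get_state(),494.5,-22,170,105.7)
c=vision.get_calibration('wrist');im=vision.snapshot('wrist');pickle.dump(c,open('w4.pkl','wb'))
cv2.imwrite('pics/w4.png',im[:,:,::-1])
E
```

```text
t 5.3 pos [537.8  86.1 169.7] rot [179.1  -0.7 104.2] F [-0.4 -0.1 -0.7] w 0.345
shift mm [-94.1 -68.5  -2.6] units [-0.1883 -0.1369 -0.0051] dist 116.0
twist deg -1.4891866799583653 units -0.0173
```

View pics/w4.png

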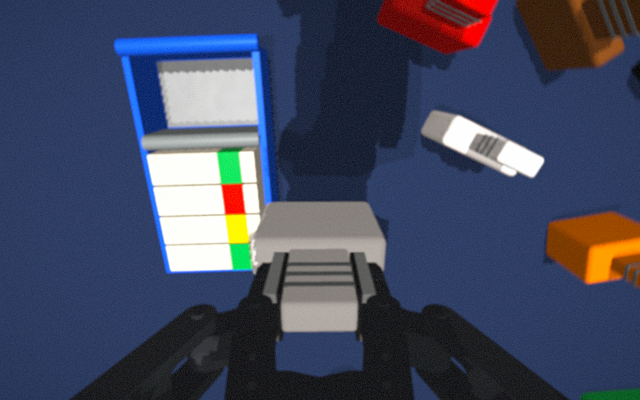

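```bash
python3 - <<'E'
import cv2
t=cv2.imread("pics/w4.png")
cv2.imwrite("pics/w4a.png",cv2.resize(t[30:160,105:285],None,fx=4.4,fy=4.4,interpolation=cv2.INTER_CUBIC))
cv2.imwrite("pics/w4b.png",cv2.resize(t[190:340,240:400],None,fx=4,fy=4,interpolation=cv2.INTER_CUBIC))
E
```

```text
(no output)
```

View pics/w4a.png

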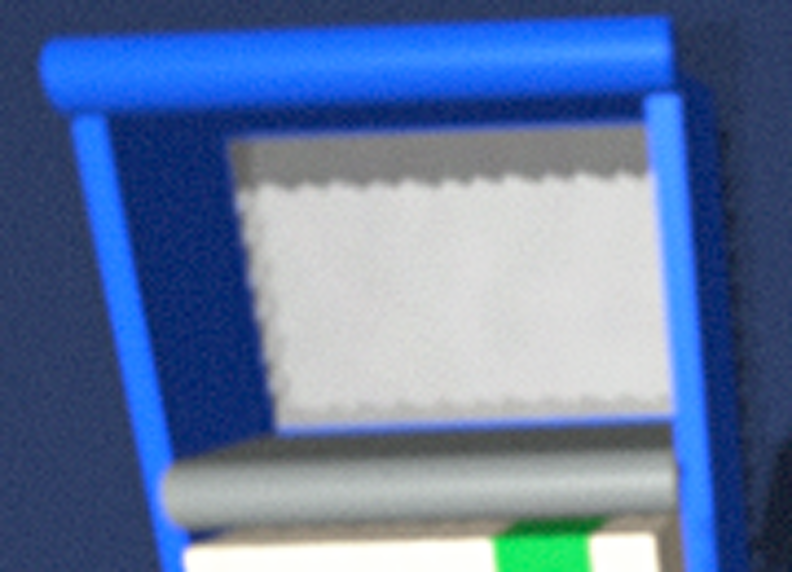

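View pics/w4b.png

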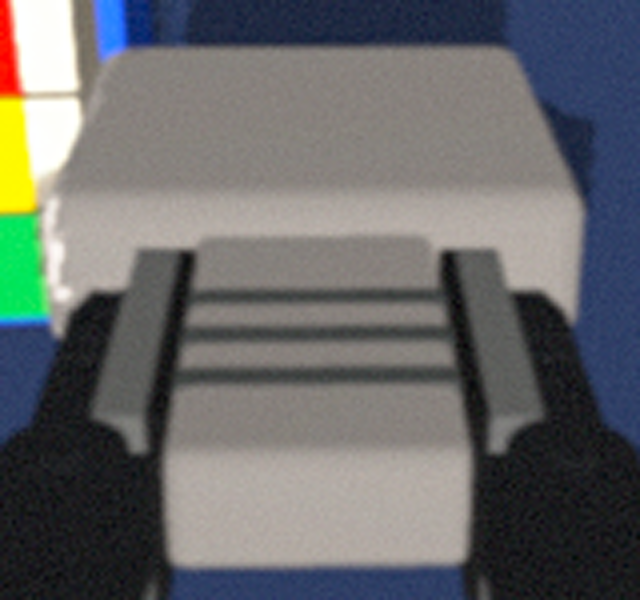

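```bash
python3 - <<'E'
from h import *
from rig import vision
import pickle
W=pickle.load(open('w4.pkl','rb'));T=vision.get_calibration('top');S=vision.get_calibration('side')
f=lambda p:uc(p,(105,30),4.4)
t2=lambda p:uc(p,(355,115),5)
# z, pixel, bay x(or None), bay y(or None)
obs=[(W,f((230,138)),4,-29,-46),(W,f((278,430)),4,29,-46),(W,f((645,127)),4,-29,None),(W,f((672,417)),4,29,None),
(W,f((108,118)),44,None,-46),(W,f((162,440)),44,None,-46),(W,f((648,98)),44,None,46),(W,f((677,450)),44,None,46)]
P=[onz(c,p,z)[:2] for c,p,z,_,_ in obs]
obsT=[(T,t2((148,403)),4,29,None),(T,t2((325,352)),4,29,None),(T,t2((357,470)),4,None,-46)]
PT=[onz(c,p,z)[:2] for c,p,z,_,_ in obsT]
def res(v,obs,P):
    c,s=np.cos(v[2]),np.sin(v[2]);r=[]
    for o,p in zip(obs,P):
        d=p-v[:2];b=(c*d[0]+s*d[1],-s*d[0]+c*d[1])
        for k in (0,1):
            if o[3+k] is not None: r.append(b[k]-o[3+k])
    return np.array(r)
q=least_squares(res,[481,-26,.27],args=(obs,P));print(q.x[:2],np.degrees(q.x[2]),q.fun.round(1))
print('top-only residuals',res(q.x,obsT,PT).round(1))
# cam tilt check: B tab etc via held spacer; height of divider rim from W and T
print(tri([(W,f((168,490))),(T,t2((140,378)))]),tri([(W,f((677,480))),(T,t2((352,325)))]))
print(tri([(W,f((55,70))),(T,t2((413,485)))]), tri([(W,f((668,50))),(T,t2((178,548)))]))
# held spacer pose
g=lambda p:uc(p,(240,190),4)
for q2,z in [([(165,455),(470,455),(470,565),(168,565)],208.5),([(60,195),(580,195)],163)]:
    p=np.array([onz(W,g(x),z) for x in q2]);print(p.mean(0).round(1),[np.degrees(np.arctan2(*(p[1]-p[0])[1::-1]))],np.linalg.norm(p[1]-p[0]))
E
```

```text
[485.36551241 -24.23127015] 15.254749576439636 [ 0.7  1.7 -0.4  1.6  0.8 -1.1 -0.9 -2.3 -0.1  0.1]
top-only residuals [-6.2 -4.5  3.1]
(array([462.96120747,  73.23405522, 319.79586993]), [array([-277.7, -638.2]), array([4.4, 7.3])]) (array([441.9572064 ,  80.12629294, 492.90893417]), [array([ 20.2, -36.1]), array([-8. , 23.4])])
(array([462.08930021, -82.4384241 ,  50.60098257]), [array([ 0.6, -2.6]), array([ 0.1, -0.9])]) (array([434.78829915,   9.84195151,  24.06508307]), [array([-0.7, -0.3]), array([-0.3, -0. ])])
[537.2  85.5 208.5] [np.float64(103.63374107329851)] 28.897609375537247
[525.9  83.5 163. ] [np.float64(103.8061587242733)] 65.61615846728418
```

```bash
python3 - <<'E'
from h import *
from rig import vision
import pickle
W=pickle.load(open('w4.pkl','rb'));T=vision.get_calibration('top');S=vision.get_calibration('side')
for c in (W,T,S): print('cam',ray(c,(320,200))[0].round(0))
f=lambda p:uc(p,(105,30),4.4)
t2=lambda p:uc(p,(355,115),5); s2=lambda p:uc(p,(295,210),5)
th=np.radians(15.4);R=np.array([[np.cos(th),np.sin(th)],[-np.sin(th),np.cos(th)]])
def sh(n,l):
    X,e=tri(l);print(n,X.round(1),'bay',(R@(X[:2]-[484.5,-25])).round(1),[list(x) for x in e])
sh('divR',[(W,f((168,495))),(T,t2((352,325)))]);sh('divL',[(W,f((677,480))),(T,t2((140,378)))])
sh('divL3',[(W,f((677,480))),(T,t2((140,378))),(S,s2((262,150)))])
sh('endR',[(W,f((45,70))),(T,t2((415,483)))]);sh('endL',[(W,f((670,52))),(T,t2((178,548)))])
sh('endL3',[(W,f((670,52))),(T,t2((178,545))),(S,s2((50,212)))])
sh('floor-x-y',[(W,f((230,138))),(T,t2((357,470)))])
print('wide floor',[(R@(onz(S,s2(p),4)[:2]-[484.5,-25])).round(1) for p in [(240,285),(340,385)]])
E
```

```text
cam [456.  64. 312.]
cam [414. 174. 838.]
cam [ 335. -390.  368.]
divR [524.6 -52.4  67.4] bay [ 31.4 -37. ] [[np.float64(-1.3), np.float64(-1.8)], [np.float64(-0.5), np.float64(-0.6)]]
divL [500.7  33.6  75.5] bay [31.2 52.2] [[np.float64(0.8), np.float64(-0.3)], [np.float64(0.3), np.float64(-0.2)]]
divL3 [504.6  29.9  52.9] bay [34.  47.6] [[np.float64(-0.2), np.float64(-1.0)], [np.float64(0.0), np.float64(-0.8)], [np.float64(-0.7), np.float64(0.0)]]
endR [462.5 -82.1  54.1] bay [-36.3 -49.2] [[np.float64(0.5), np.float64(-2.4)], [np.float64(0.1), np.float64(-0.8)]]
endL [434.9   9.8  22.7] bay [-38.6  46.7] [[np.float64(-0.9), np.float64(-0.5)], [np.float64(-0.4), np.float64(-0.1)]]
endL3 [436.3  15.5  52.4] bay [-35.7  51.8] [[np.float64(-0.5), np.float64(-1.4)], [np.float64(-0.2), np.float64(-0.6)], [np.float64(-0.2), np.float64(0.1)]]
floor-x-y [469.  -70.6  12.4] bay [-27.  -39.9] [[np.float64(0.1), np.float64(-0.4)], [np.float64(0.0), np.float64(-0.1)]]
wide floor [array([29.8, 46.3]), array([29.7, -5.3])]
```

```bash
cat >> h.py <<'E'
from scipy.spatial.transform import Rotation as Ro
BAY=np.array([484.3,-24.7]);BY=15.4
def held(st,gp,grot,org):
    Rg=Ro.from_euler('xyz',grot,degrees=True).as_matrix();R=Ro.from_euler('xyz',st['ee_rot'],degrees=True).as_matrix()
    o=st['eef_pos']+R@Rg.T@(np.array(org)-np.array(gp)); up=R@Rg.T@np.array([0,0,1.])
    th=np.radians(BY);Q=np.array([[np.cos(th),np.sin(th)],[-np.sin(th),np.cos(th)]])
    print('held bottom bay xy',(Q@(o[:2]-BAY)).round(1),'z',o[2].round(1),'tilt in bay deg',np.degrees(Q@up[:2]).round(2),'yawerr',round(st['ee_rot'][2]-90-BY,2))
    return o
def bay(x,y):
    th=np.radians(BY);return BAY+np.array([[np.cos(th),-np.sin(th)],[np.sin(th),np.cos(th)]])@[x,y]
E
python3 - <<'E'
from h import *
from rig import telemetry,vision
st=telemetry.get_state()
held(st,(597.6,224.6,66.6),(179.4,-1.5,62.6),(596.8,224.6,0))
x,y=bay(14,0);go(st,x,y,160,105.4)
E
```

```text
held bottom bay xy [80.4 91.3] z 103.0 tilt in bay deg [-0.25  0.76] yawerr -1.21
t 5.35 pos [537.6  86.  169.6] rot [179.1  -0.7 104.2] F [-0.7  0.2 -2. ] w 0.348
shift mm [-94.  -65.    7.4] units [-0.1881 -0.1299  0.0147] dist 115.0
twist deg -1.2089749778609047 units -0.0141
```

play_rows(targets="-0.055 -0.038 0 -0.014 -1; -0.062 -0.043 0 0 -1; -0.05 -0.035 0 0 -1; -0.012 -0.008 0 0 -1; 0 0 0 0 -1")

```text
t: 5.77
eef_pos: [500.2, -16.3, 164.7]
ee_rot: [179.1, -1.0, 105.5]
wrist_force: [-0.3, 0.2, -0.6]
gripper_width: 0.343
```

```bash
cat > chk.py <<'E'
from h import *
from rig import telemetry,vision
import sys
G=dict(A=((597.6,224.6,66.6),(179.4,-1.5,62.6),(596.8,224.6,0)))
def chk(bx,z,n='A'):
    st=telemetry.get_state();o=held(st,*G[n]);e=o-st['eef_pos']
    x,y=bay(bx,0);go(st,x-e[0],y-e[1],z,105.4)
if __name__=='__main__': chk(float(sys.argv[1]),float(sys.argv[2]))
E
python3 chk.py 14 160
```

```text
held bottom bay xy [17.2  2.9] z 98.1 tilt in bay deg [-0.33  0.55] yawerr 0.08
t 5.77 pos [500.2 -16.3 164.7] rot [179.1  -1.  105.5] F [-0.3  0.2 -0.6] w 0.343
shift mm [-2.9 -3.3  4.6] units [-0.0059 -0.0066  0.0091] dist 6.0
twist deg 0.08384658895755592 units 0.001
```

play_rows(targets="-0.006 -0.007 0.02 0 -1; 0 0 0.04 0 -1; 0 0 0.03 0 -1; 0 0 0 0 -1; 0 0 0 0 -1")

```text
t: 6.18
eef_pos: [501.2, -15.8, 118.4]
ee_rot: [178.8, -1.0, 105.3]
wrist_force: [0.8, -1.0, -1.2]
gripper_width: 0.347
```

```bash
python3 chk.py 14 122; python3 - <<'E'
from h import *
from rig import vision
import pickle
for n in ['wrist','side']:
    c=vision.get_calibration(n);im=vision.snapshot(n);pickle.dump(c,open(n+'5.pkl','wb'));cv2.imwrite(f'pics/{n}5.png',im[:,:,::-1])
s=cv2.imread('pics/side5.png')[120:320,270:470];cv2.imwrite('pics/side5c.png',cv2.resize(s,None,fx=3,fy=3,interpolation=cv2.INTER_CUBIC))
E
```

```text
held bottom bay xy [18.7  3.2] z 51.8 tilt in bay deg [-0.62  0.49] yawerr -0.06
t 6.18 pos [501.2 -15.8 118.4] rot [178.8  -1.  105.3] F [ 0.8 -1.  -1.2] w 0.347
shift mm [-3.1 -4.6 -3.7] units [-0.0062 -0.0091 -0.0074] dist 7.0
twist deg -0.062032538696840334 units -0.0007
```

View pics/wrist5.png

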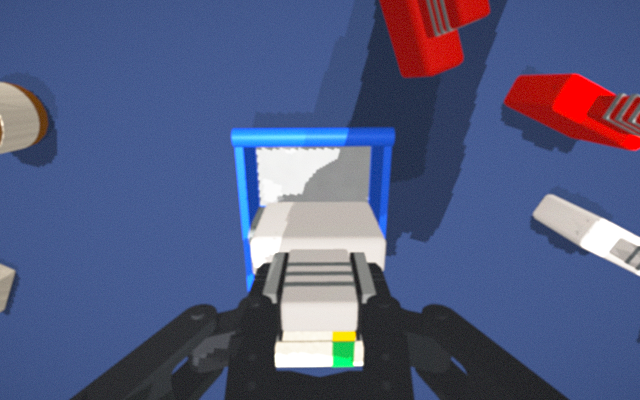

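View pics/side5c.png

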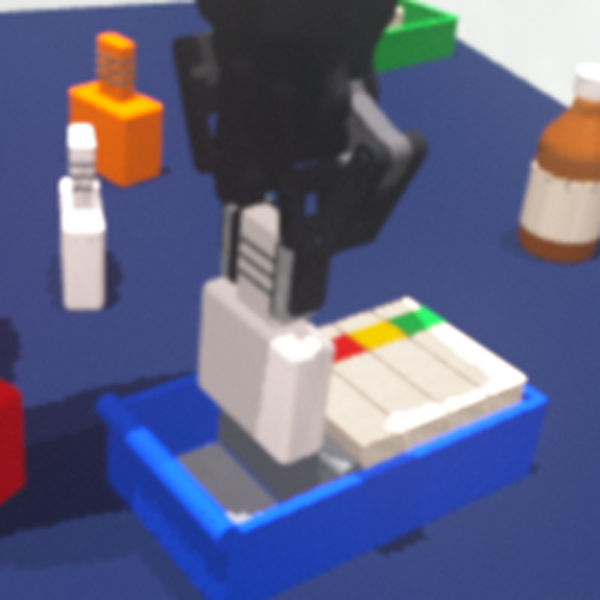

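play_rows(targets="-0.006 -0.009 0 0 -1; -0.003 -0.004 0 0 -1; -0.002 -0.003 0 0 -1; 0 0 0 0 -1; 0 0 0 0 -1")

```text
t: 6.7
eef_pos: [496.6, -23.1, 121.6]
ee_rot: [178.4, -0.9, 105.4]
wrist_force: [-0.5, -0.2, -0.9]
gripper_width: 0.347
```

```bash
python3 chk.py 14 122
```

```text
held bottom bay xy [12.7 -2.8] z 55.0 tilt in bay deg [-0.99  0.58] yawerr 0.01
t 6.7 pos [496.6 -23.1 121.6] rot [178.4  -0.9 105.4] F [-0.5 -0.2 -0.9] w 0.347
shift mm [ 2.8  1.3 -0.3] units [ 0.0056  0.0025 -0.0007] dist 3.0
twist deg 0.006345001555033036 units 0.0001
```

play_rows(targets="0.003 0.001 0.01 0 -1; 0 0 0.02 0 -1; 0 0 0.02 0 -1; 0 0 0 0 -1; 0 0 0 0 -1")

```text
t: 7.12
eef_pos: [497.9, -20.8, 94.4]
ee_rot: [178.3, -0.9, 105.4]
wrist_force: [0.8, -0.4, -1.3]
gripper_width: 0.345
```

```bash
python3 chk.py 14 71; python3 - <<'E'
from h import *
from rig import vision
im=vision.snapshot('wrist');cv2.imwrite('pics/w6.png',cv2.resize(im[100:350,180:450,::-1],None,fx=2.2,fy=2.2))
E
```

```text
held bottom bay xy [14.7 -0.9] z 27.8 tilt in bay deg [-1.07  0.59] yawerr -0.02
t 7.12 pos [497.9 -20.8  94.4] rot [178.3  -0.9 105.4] F [ 0.8 -0.4 -1.3] w 0.345
shift mm [ 0.6 -1.3 23.4] units [ 0.0011 -0.0027  0.0467] dist 23.0
twist deg -0.024422603922189978 units -0.0003
```

View pics/w6.png

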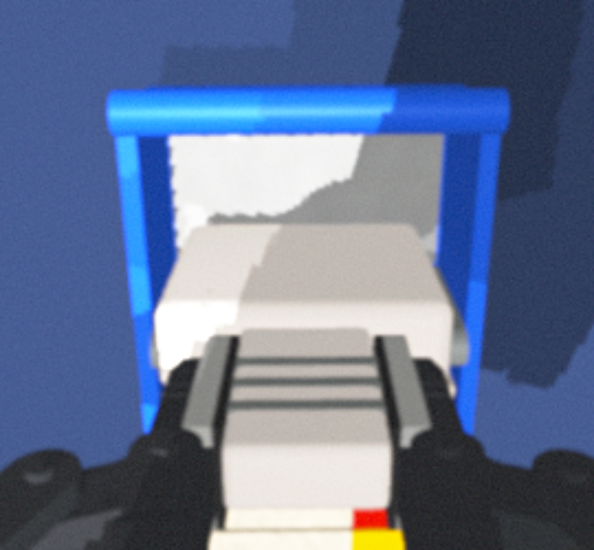

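play_rows(targets="0 -0.002 0.02 0 -1; 0 0 0.012 0 -1; 0 0 0.008 0 -1; 0 0 0 0 -1; 0 0 0 0 -1")

```text
t: 7.58
eef_pos: [497.1, -20.5, 71.7]
ee_rot: [178.4, -0.9, 105.4]
wrist_force: [1.2, -0.5, -1.2]
gripper_width: 0.346
```

```bash
python3 chk.py 14 71
```

```text
held bottom bay xy [13.9 -0.3] z 5.1 tilt in bay deg [-1.01  0.57] yawerr -0.01
t 7.58 pos [497.1 -20.5  71.7] rot [178.4  -0.9 105.4] F [ 1.2 -0.5 -1.2] w 0.346
shift mm [0.3 0.  0.7] units [0.0007 0.0001 0.0013] dist 1.0
twist deg -0.011257915402012486 units -0.0001
```

Press the last millimetres until contact.

play_rows(targets="0 0 0.002 0 -1; 0 0 0.002 0 -1; 0 0 0.002 0 -1; 0 0 0 0 -1; 0 0 0 0 -1")

```text
t: 8.0
eef_pos: [498.0, -20.3, 71.3]
ee_rot: [178.3, -0.9, 105.4]
wrist_force: [-0.0, 0.4, -1.6]
gripper_width: 0.343
```

```bash
python3 chk.py 14 71; python3 - <<'E'
from h import *
from rig import vision
s=vision.snapshot('side')[:,:,::-1][120:320,270:470];cv2.imwrite('pics/side7c.png',cv2.resize(s,None,fx=3,fy=3,interpolation=cv2.INTER_CUBIC))
E
```

```text
held bottom bay xy [15.  -0.5] z 4.7 tilt in bay deg [-1.11  0.62] yawerr -0.03
t 8.0 pos [498.  -20.3  71.3] rot [178.3  -0.9 105.4] F [-0.   0.4 -1.6] w 0.343
shift mm [ 0.5 -1.   0.2] units [ 0.0009 -0.002   0.0005] dist 1.0
twist deg -0.030932106920573688 units -0.0004
```

View pics/side7c.png

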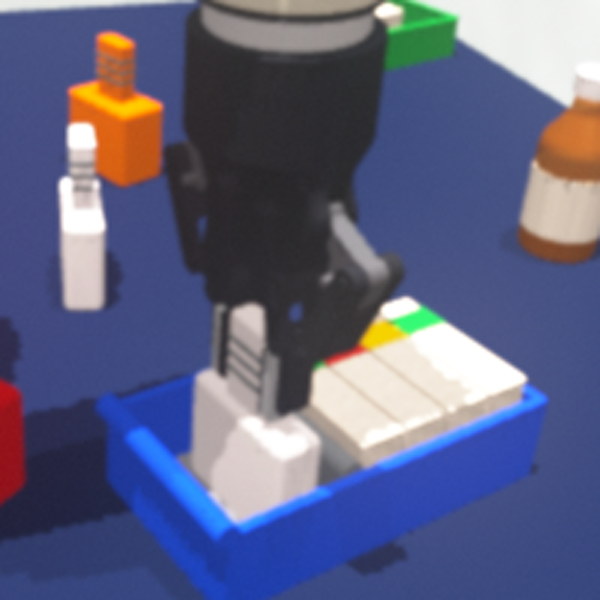

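play_rows(targets="0 0 0.006 0 -1; 0 0 0.004 0 -1; 0 0 0.002 0 -1; 0 0 0 0 -1; 0 0 0 0 -1")

```text
t: 8.47
eef_pos: [500.5, -20.3, 70.5]
ee_rot: [178.0, -0.7, 105.4]
wrist_force: [-0.1, 0.6, -1.2]
gripper_width: 0.348
```

```bash
python3 chk.py 14 71
```

```text
held bottom bay xy [17.7 -1.3] z 3.9 tilt in bay deg [-1.39  0.76] yawerr -0.03
t 8.47 pos [500.5 -20.3  70.5] rot [178.   -0.7 105.4] F [-0.1  0.6 -1.2] w 0.348
shift mm [ 1.3 -3.7 -0.7] units [ 0.0025 -0.0073 -0.0013] dist 4.0
twist deg -0.0343283674323942 units -0.0004
```

play_rows(targets="0 0 0 0 0; 0 0 0 0 0.5; 0 0 0 0 1; 0 0 0 0 1; 0 0 0 0 1")

```text
t: 8.88
eef_pos: [500.9, -20.1, 69.6]
ee_rot: [178.0, -0.8, 105.4]
wrist_force: [-0.4, 0.4, 0.7]
gripper_width: 0.996
```

play_rows(targets="0 0 -0.03 0 1; 0 0 -0.05 0 1; 0 0 -0.06 0 1; 0 0 -0.06 0 1; 0 0 -0.03 0 1")

```text
t: 9.3
eef_pos: [494.1, -22.4, 183.7]
ee_rot: [178.7, -1.0, 105.4]
wrist_force: [0.5, 0.2, 0.4]
gripper_width: 0.999
```

```bash
python3 - <<'E'
from h import *
from rig import telemetry,vision
import pickle
c=vision.get_calibration('wrist');pickle.dump(c,open('w8.pkl','wb'));im=vision.snapshot('wrist');cv2.imwrite('pics/w8.png',cv2.resize(im[60:400,150:490,::-1],None,fx=1.7,fy=1.7,interpolation=cv2.INTER_CUBIC))
s=vision.snapshot('side')[:,:,::-1][120:320,270:470];cv2.imwrite('pics/side8c.png',cv2.resize(s,None,fx=3,fy=3,interpolation=cv2.INTER_CUBIC))
go(telemetry.get_state(),467,204.9,170,80.5)
E
```

```text
t 9.4 pos [495.1 -22.5 183.8] rot [178.5  -0.9 105.4] F [-0.4 -0.2  0.4] w 1.001
shift mm [226.4  32.9  18.3] units [0.4528 0.0658 0.0365] dist 230.0
twist deg 24.905853660450617 units 0.2898
```

View pics/w8.png

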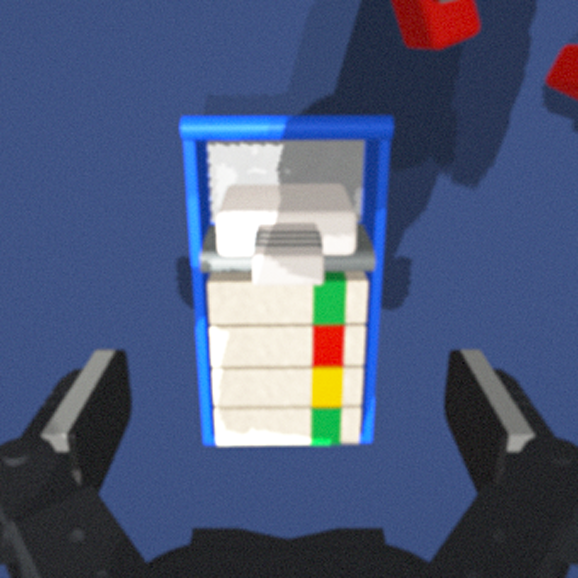

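View pics/side8c.png

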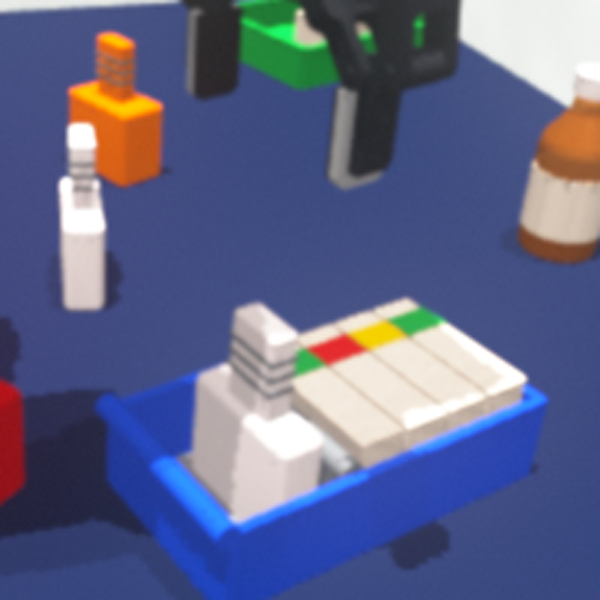

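play_rows(targets="0.06 0.009 0 0 1; 0.08 0.012 0 0 1; 0.08 0.012 0 0 1; 0.08 0.012 0 0 1; 0.04 0.006 0 0.08 1")

```text
t: 9.82
eef_pos: [475.6, 144.9, 183.7]
ee_rot: [178.8, -0.9, 97.3]
wrist_force: [0.2, 0.3, 0.8]
gripper_width: 1.001
```

play_rows(targets="0 0 0 0.08 1; 0 0 0 0.08 1; 0 0 0 0.045 1; 0 0 0 0 1; 0 0 0 0 1")

```text
t: 10.23
eef_pos: [470.8, 154.4, 178.2]
ee_rot: [179.6, -1.1, 79.7]
wrist_force: [-0.1, -0.5, -0.8]
gripper_width: 1.0
```

```bash
python3 - <<'E'
from h import *
from rig import telemetry,vision
import pickle
c=vision.get_calibration('wrist');pickle.dump(c,open('w9.pkl','wb'));im=vision.snapshot('wrist');cv2.imwrite('pics/w9.png',im[:,:,::-1])
go(telemetry.get_state(),467,204.9,170,80.5)
E
```

```text
t 10.28 pos [470.6 154.3 178.1] rot [179.6  -1.1  79.7] F [-0.2 -0.4 -0.4] w 0.998
shift mm [ 48.9 -12.7   8.9] units [ 0.0979 -0.0254  0.0179] dist 51.0
twist deg -0.8437930680423165 units -0.0098
```

View pics/w9.png

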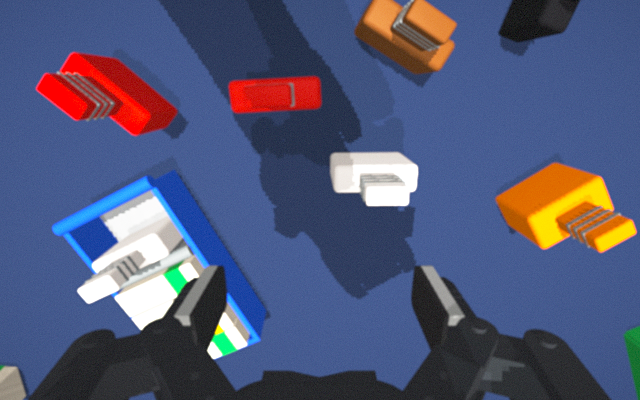

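```bash
python3 - <<'E'
import cv2
t=cv2.imread("pics/w9.png")
cv2.imwrite("pics/w9a.png",cv2.resize(t[140:220,320:430],None,fx=6,fy=6,interpolation=cv2.INTER_CUBIC))
E
```

```text
(no output)
```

View pics/w9a.png

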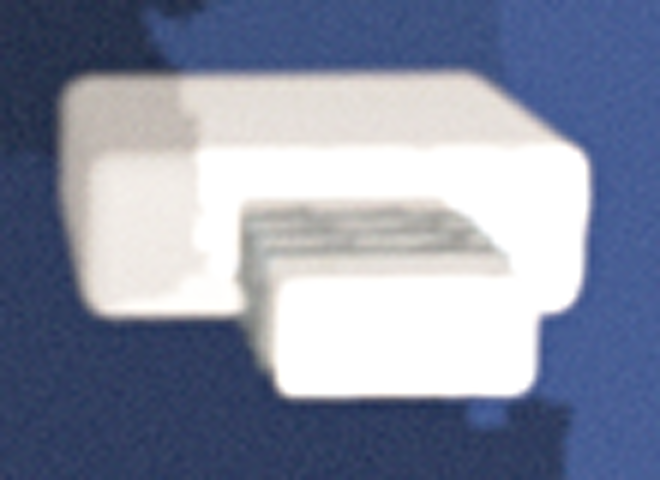

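```bash
python3 - <<'E'
from h import *
from rig import vision,telemetry
import pickle
W=pickle.load(open('w9.pkl','rb'))
a=lambda p:uc(p,(320,140),6)
def ang(p,q): d=q-p;return np.degrees(np.arctan2(d[1],d[0]))%180
for q,z in [([(275,275),(540,272),(538,397),(275,397)],104),([(82,150),(590,147),(580,312),(88,318)],60)]:
    p=np.array([onz(W,a(x),z) for x in q]);print(p.mean(0).round(1),ang(p[0],p[1]).round(1),ang(p[3],p[2]).round(1),np.linalg.norm(p[1]-p[0]).round(1),np.linalg.norm(p[3]-p[0]).round(1))
go(telemetry.get_state(),467,205,130,80)
E
```

```text
[467.5 205.4 104. ] 80.0 79.2 30.8 15.0
[467.  205.1  60. ] 79.7 80.0 69.5 24.0
t 10.28 pos [470.6 154.3 178.1] rot [179.6  -1.1  79.7] F [-0.2 -0.4 -0.4] w 0.998
shift mm [ 48.2 -13.   48.9] units [ 0.0965 -0.026   0.0979] dist 70.0
twist deg -0.34379306804231646 units -0.004
```

B at (467.2, 205.2), own-y direction 79.8°, agreeing across views.

play_rows(targets="0.05 -0.013 0 -0.004 1; 0.04 -0.011 0.02 0 1; 0.007 -0.002 0.04 0 1; 0 0 0.03 0 1; 0 0 0 0 1")

```text
t: 10.7
eef_pos: [468.2, 204.5, 131.8]
ee_rot: [179.5, -1.1, 80.1]
wrist_force: [-0.1, -0.4, -0.3]
gripper_width: 1.003
```

```bash
python3 - <<'E'
from h import *
from rig import telemetry,vision
go(telemetry.get_state(),467.2,205.2,66,79.8)
E
```

```text
t 10.7 pos [468.2 204.5 131.8] rot [179.5  -1.1  80.1] F [-0.1 -0.4 -0.3] w 1.003
shift mm [-0.8 -1.6 65.8] units [-0.0017 -0.0032  0.1315] dist 66.0
twist deg 0.2988045384391853 units 0.0035
```

play_rows(targets="-0.001 -0.002 0.05 0.003 1; 0 0 0.05 0 1; 0 0 0.02 0 1; 0 0 0 0 1; 0 0 0 0 1")

```text
t: 11.12
eef_pos: [470.1, 203.6, 71.2]
ee_rot: [179.4, -1.2, 79.8]
wrist_force: [-0.3, -0.1, 0.9]
gripper_width: 0.999
```

```bash
python3 - <<'E'
from h import *
from rig import telemetry,vision
go(telemetry.get_state(),467.2,205.2,66,79.8)
im=vision.snapshot('wrist')
cv2.imwrite('pics/w10.png',im[:,:,::-1])
E
```

```text
t 11.12 pos [470.1 203.6  71.2] rot [179.4  -1.2  79.8] F [-0.3 -0.1  0.9] w 0.999
shift mm [ 1.  -3.2  5.2] units [ 0.002  -0.0064  0.0104] dist 6.0
twist deg 0.02826227252597846 units 0.0003
```

View pics/w10.png

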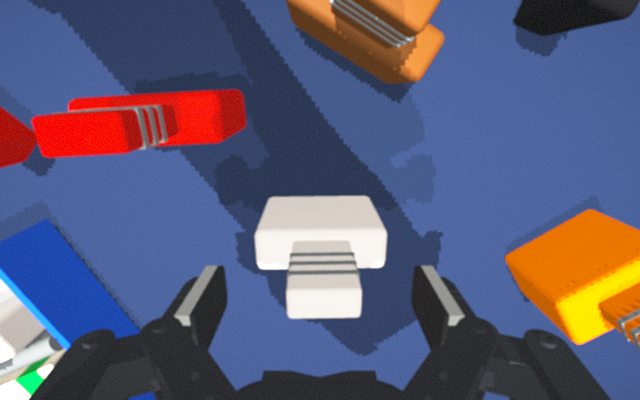

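play_rows(targets="0.002 -0.006 0.006 0 1; 0.001 -0.002 0.004 0 1; 0 0 0 0 0; 0 0 0 0 -1; 0 0 0 0 -1", grip_force=50)

```text
t: 11.58
eef_pos: [468.7, 206.7, 70.2]
ee_rot: [179.1, -1.5, 79.8]
wrist_force: [0.3, -0.3, -0.1]
gripper_width: 0.602
```

play_rows(targets="0 0 0 0 -1; 0 0 0 0 -1; 0 0 0 0 -1; 0 0 0 0 -1; 0 0 0 0 -1")

```text
t: 12.0
eef_pos: [469.0, 206.7, 71.3]
ee_rot: [179.0, -1.5, 79.8]
wrist_force: [-0.1, 0.0, -0.7]
gripper_width: 0.342
```

```bash
python3 - <<'E'
from h import *
from rig import telemetry,vision
go(telemetry.get_state(),467.2,205.2,66,79.8)
im=vision.snapshot('wrist')
cv2.imwrite('pics/w11.png',im[:,:,::-1])
E
```

```text
t 12.0 pos [469.  206.7  71.3] rot [179.   -1.5  79.8] F [-0.1  0.  -0.7] w 0.342
shift mm [-1.9 -1.6  5.2] units [-0.0038 -0.0032  0.0104] dist 6.0
twist deg 0.008879950723766683 units 0.0001
```

View pics/w11.png

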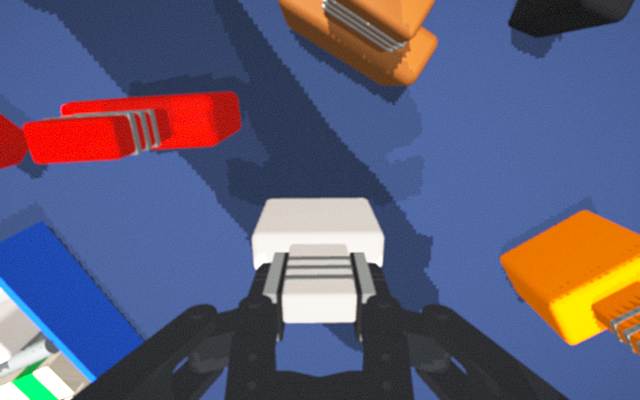

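play_rows(targets="0 0 -0.03 0 -1; 0 0 -0.05 0 -1; 0 0 -0.06 0 -1; 0 0 -0.06 0 -1; 0 0 -0.02 0 -1")

```text
t: 12.47
eef_pos: [463.3, 202.9, 180.4]
ee_rot: [179.6, -1.1, 79.8]
wrist_force: [0.8, 0.9, -1.4]
gripper_width: 0.342
```

```bash
sed -i 's/^G=.*/&\nG["B"]=((469,206.7,71.3),(179.0,-1.5,79.8),(467.4,206.4,0))/; s/chk(float(sys.argv\[1\]),float(sys.argv\[2\]))/chk(float(sys.argv[1]),float(sys.argv[2]),sys.argv[3])/' chk.py; python3 chk.py -14 175 B
# where A stands, from w8
python3 - <<'E'
import cv2
E
```

```text
held bottom bay xy [ 37.7 225. ] z 109.2 tilt in bay deg [0.75 0.14] yawerr -25.55
t 12.47 pos [463.3 202.9 180.4] rot [179.6  -1.1  79.8] F [ 0.8  0.9 -1.4] w 0.342
shift mm [-225.3   50.4    1.6] units [-0.4506  0.1008  0.0033] dist 231.0
twist deg -25.553391526098068 units -0.2973
```

play_rows(targets="-0.05 0.015 0 0 -1; -0.07 0.03 0 0 -1; -0.07 0.03 0 0 -1; -0.04 0.02 0 -0.06 -1; 0 0 0 -0.08 -1")

```text
t: 12.88
eef_pos: [493.5, 82.3, 182.7]
ee_rot: [178.8, -1.2, 92.8]
wrist_force: [-0.7, -0.1, -1.1]
gripper_width: 0.344
```

play_rows(targets="0 0 0 -0.08 -1; 0 0 0 -0.06 -1; 0 0 0 -0.015 -1; 0 0 0 0 -1; 0 0 0 0 -1")

```text
t: 13.3
eef_pos: [492.5, 77.5, 181.5]
ee_rot: [178.7, -0.9, 106.3]
wrist_force: [0.9, -0.6, -2.0]
gripper_width: 0.346
```

```bash
python3 chk.py -14 175 B
python3 - <<'E'
from h import *
from rig import telemetry,vision
import pickle
c=vision.get_calibration('wrist');pickle.dump(c,open('w12.pkl','wb'));im=vision.snapshot('wrist');cv2.imwrite('pics/w12.png',im[:,:,::-1])
E
```

```text
held bottom bay xy [33.9 95. ] z 110.2 tilt in bay deg [-0.31  0.62] yawerr 0.95
t 13.3 pos [492.5  77.5 181.5] rot [178.7  -0.9 106.3] F [ 0.9 -0.6 -2. ] w 0.346
shift mm [-94.2 -49.6   4. ] units [-0.1885 -0.0992  0.0079] dist 107.0
twist deg 0.9498907673978323 units 0.0111
```

View pics/w12.png

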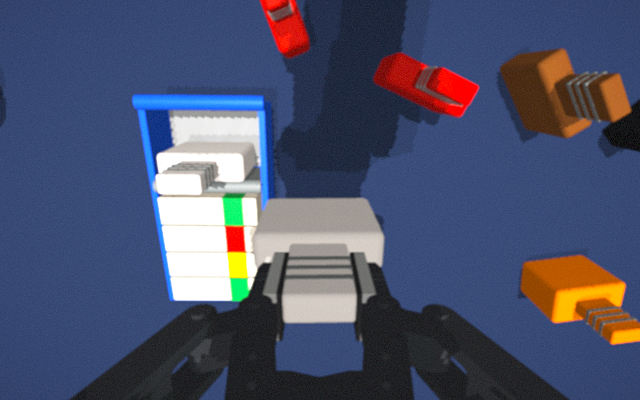

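```bash
python3 - <<'E'
import cv2
t=cv2.imread("pics/w12.png")
cv2.imwrite("pics/w12a.png",cv2.resize(t[90:205,125:285],None,fx=5,fy=5,interpolation=cv2.INTER_CUBIC))
E
```

```text
(no output)
```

View pics/w12a.png

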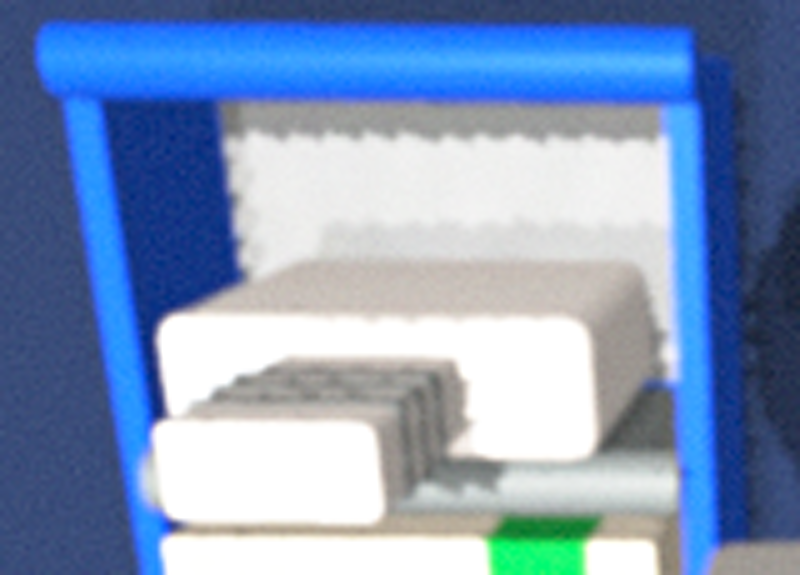

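```bash
python3 - <<'E'
from h import *
import pickle
W=pickle.load(open('w12.pkl','rb'))
a=lambda p:uc(p,(125,90),5)
th=np.radians(BY);Q=np.array([[np.cos(th),np.sin(th)],[-np.sin(th),np.cos(th)]])
for n,q,z in [('tab',[(152,418),(382,418),(385,523),(160,523)],109),('body back+rightfront',[(157,315),(592,315),(602,462)],64),('siderails',[(103,100),(140,370),(668,105),(680,450)],44),('endrim',[(45,62),(690,62)],50),('floor',[(222,102)],4),('divrim',[(150,485),(677,485)],50)]:
    print(n,[(Q@(onz(W,a(x),z)[:2]-BAY)).round(1).tolist() for x in q])
E
```

```text
tab [[8.1, -13.8], [7.8, 17.2], [22.8, 16.0], [23.1, -15.1]]
body back+rightfront [[3.5, -32.9], [2.8, 36.7], [27.3, 36.7]]
siderails [[-28.1, -46.0], [17.5, -47.0], [-28.2, 47.0], [31.0, 46.4]]
endrim [[-34.4, -51.4], [-35.4, 51.9]]
floor [[-24.6, -43.5]]
divrim [[36.5, -45.5], [35.6, 46.5]]
```

play_rows(targets="0 -0.05 0 0.011 -1; 0 -0.045 0 0 -1; -0.05 0 0 0 -1; -0.06 0 0 0 -1; -0.01 0 0 0 -1")

```text
t: 13.77
eef_pos: [461.3, 10.4, 179.3]
ee_rot: [178.6, -1.0, 105.7]
wrist_force: [0.6, -0.5, -0.9]
gripper_width: 0.344
```

```bash
python3 chk.py -13 175 B
```

```text
held bottom bay xy [-13.9  38.7] z 108.0 tilt in bay deg [-0.38  0.49] yawerr 0.29
t 13.77 pos [461.3  10.4 179.3] rot [178.6  -1.  105.7] F [ 0.6 -0.5 -0.9] w 0.344
shift mm [-38.8   0.6   3.6] units [-0.0776  0.0012  0.0072] dist 39.0
twist deg 0.28799422694343946 units 0.0034
```

play_rows(targets="-0.05 0 0 0.003 -1; -0.025 0.001 0 0 -1; 0 0 0 0 -1; 0 0 0 0 -1; 0 0 0 0 -1")

```text
t: 14.18
eef_pos: [472.5, -25.8, 178.6]
ee_rot: [178.6, -1.0, 105.1]
wrist_force: [0.2, -0.4, -1.3]
gripper_width: 0.343
```

```bash
python3 chk.py -13 140 B
```

```text
held bottom bay xy [-12.7   0.9] z 107.3 tilt in bay deg [-0.39  0.47] yawerr -0.27
t 14.18 pos [472.5 -25.8 178.6] rot [178.6  -1.  105.1] F [ 0.2 -0.4 -1.3] w 0.343
shift mm [-1.6 -1.3 38.6] units [-0.0032 -0.0025  0.0772] dist 39.0
twist deg -0.2695491714111711 units -0.0031
```

play_rows(targets="0 -0.002 0.02 -0.003 -1; 0 -0.002 0.025 0 -1; 0 -0.002 0.02 0 -1; 0 0 0 0 -1; 0 0 0 0 -1")

```text
t: 14.6
eef_pos: [470.2, -18.4, 146.0]
ee_rot: [178.5, -1.2, 105.9]
wrist_force: [-0.1, 0.1, -0.7]
gripper_width: 0.341
```

```bash
python3 chk.py -13 125 B;python3 - <<'E'
from h import *
from rig import vision
import pickle
c=vision.get_calibration('wrist');pickle.dump(c,open('w13.pkl','wb'));im=vision.snapshot('wrist');cv2.imwrite('pics/w13.png',im[:,:,::-1]);cv2.imwrite('pics/w13a.png',cv2.resize(im[140:340,220:420,::-1],None,fx=3,fy=3,interpolation=cv2.INTER_CUBIC))
s=vision.snapshot('side')[:,:,::-1][120:320,270:470];cv2.imwrite('pics/side13c.png',cv2.resize(s,None,fx=3,fy=3,interpolation=cv2.INTER_CUBIC))
E
```

```text
held bottom bay xy [-12.8   8.8] z 74.7 tilt in bay deg [-0.54  0.34] yawerr 0.51
t 14.6 pos [470.2 -18.4 146. ] rot [178.5  -1.2 105.9] F [-0.1  0.1 -0.7] w 0.341
shift mm [-9.2 -0.9 20.8] units [-0.0184 -0.0017  0.0415] dist 23.0
twist deg 0.5079055604664688 units 0.0059
```

View pics/w13a.png

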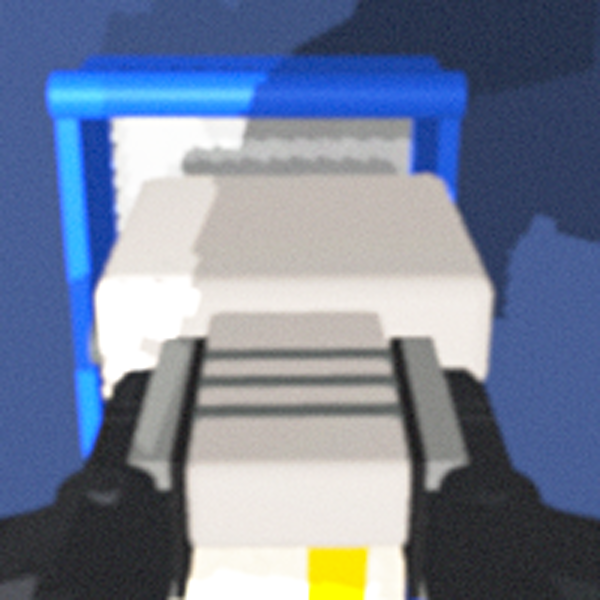

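View pics/side13c.png

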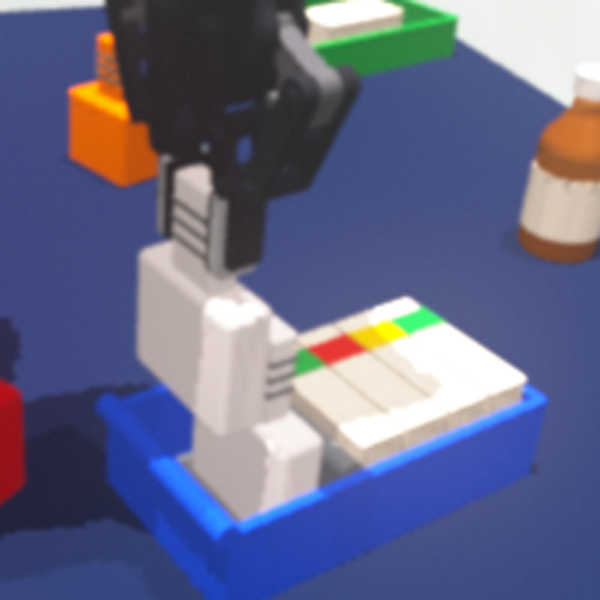

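play_rows(targets="-0.014 0 0 0.006 -1; -0.004 -0.001 0 0 -1; 0 0 0 0 -1; 0 0 0 0 -1; 0 0 0 0 -1")

```text
t: 15.12
eef_pos: [474.3, -28.3, 148.2]
ee_rot: [178.2, -1.1, 105.3]
wrist_force: [-0.2, 0.0, -0.5]
gripper_width: 0.34
```

```bash
python3 chk.py -13 125 B
```

```text
held bottom bay xy [-11.1  -1.9] z 76.9 tilt in bay deg [-0.81  0.43] yawerr -0.09
t 15.12 pos [474.3 -28.3 148.2] rot [178.2  -1.1 105.3] F [-0.2  0.  -0.5] w 0.34
shift mm [ 1.5 -2.6 23.2] units [ 0.0029 -0.0052  0.0464] dist 23.0
twist deg -0.09420368027703319 units -0.0011
```

play_rows(targets="0.002 -0.005 0.004 0 -1; 0 -0.001 0.006 0 -1; 0 0 0.006 0 -1; 0 0 0 0 -1; 0 0 0 0 -1")

```text
t: 15.53
eef_pos: [470.9, -28.1, 139.5]
ee_rot: [178.2, -1.1, 105.3]
wrist_force: [-0.1, 0.5, -0.2]
gripper_width: 0.343
```

```bash
python3 chk.py -13 125 B;python3 - <<'E'
from h import *
from rig import vision
import pickle
c=vision.get_calibration('wrist');pickle.dump(c,open('w14.pkl','wb'));im=vision.snapshot('wrist');cv2.imwrite('pics/w14.png',im[:,:,::-1]);cv2.imwrite('pics/w14a.png',cv2.resize(im[140:340,220:420,::-1],None,fx=3,fy=3,interpolation=cv2.INTER_CUBIC))
E
```

```text
held bottom bay xy [-14.4  -0.8] z 68.2 tilt in bay deg [-0.82  0.43] yawerr -0.12
t 15.53 pos [470.9 -28.1 139.5] rot [178.2  -1.1 105.3] F [-0.1  0.5 -0.2] w 0.343
shift mm [ 0.5  0.9 14.5] units [0.001  0.0018 0.0291] dist 15.0
twist deg -0.12183221282265322 units -0.0014
```

View pics/w14a.png

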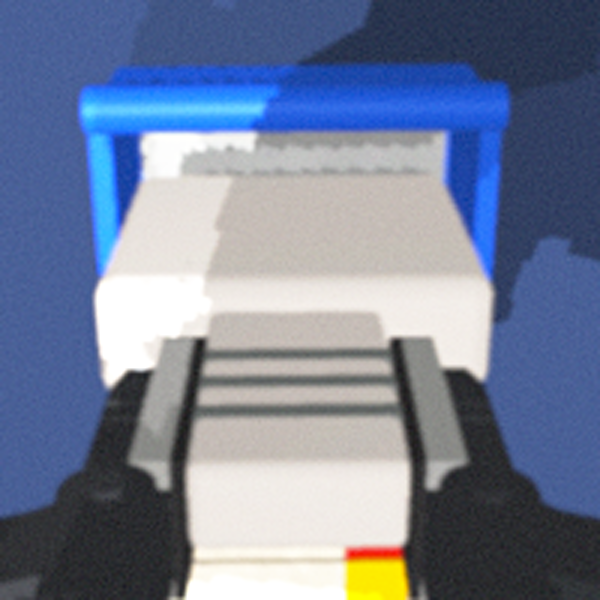

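```bash
python3 - <<'E'
from h import *
import pickle
W=pickle.load(open('w14.pkl','rb'))
a=lambda p:uc(p,(220,140),3)
th=np.radians(BY);Q=np.array([[np.cos(th),np.sin(th)],[-np.sin(th),np.cos(th)]])
for n,q,z in [('bot edge',[(145,177),(290,177),(435,177)],71),('top edge',[(100,277),(490,277)],128),('tabtop',[(190,460),(410,460),(408,545),(190,545)],173),('endrim',[(85,105),(505,105)],50),('rails in',[(116,200),(478,150)],44)]:
    print(n,[(Q@(onz(W,a(x),z)[:2]-BAY)).round(1).tolist() for x in q])
E
```

```text
bot edge [[-24.9, -33.2], [-24.6, -0.3], [-24.3, 32.7]]
top edge [[-27.6, -33.4], [-26.8, 33.7]]
tabtop [[-22.9, -14.4], [-22.4, 14.4], [-8.5, 14.6], [-9.0, -15.0]]
endrim [[-36.0, -49.8], [-35.1, 52.5]]
rails in [[-8.8, -45.1], [-21.5, 47.9]]
```

play_rows(targets="0 0 0.01 0 -1; 0 0 0.015 0 -1; 0 0 0.015 0 -1; 0 0 0 0 -1; 0 0 0 0 -1")

```text
t: 16.0
eef_pos: [471.6, -27.2, 117.1]
ee_rot: [178.2, -1.1, 105.3]
wrist_force: [-0.6, -0.1, -2.1]
gripper_width: 0.341
```

```bash
python3 chk.py -13.5 100 B;python3 - <<'E'
from h import *
from rig import vision
import pickle
s=vision.snapshot('side')[:,:,::-1][120:320,270:470];cv2.imwrite('pics/side15c.png',cv2.resize(s,None,fx=3,fy=3,interpolation=cv2.INTER_CUBIC))
E
```

```text
held bottom bay xy [-13.4  -0.2] z 45.8 tilt in bay deg [-0.81  0.42] yawerr -0.1
t 16.0 pos [471.6 -27.2 117.1] rot [178.2  -1.1 105.3] F [-0.6 -0.1 -2.1] w 0.341
shift mm [-0.1 -0.6 17.1] units [-0.0003 -0.0012  0.0341] dist 17.0
twist deg -0.10355662544715472 units -0.0012
```

View pics/side15c.png

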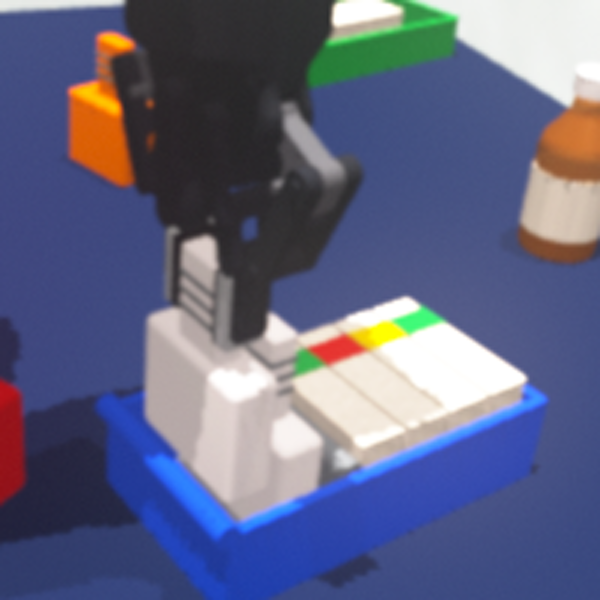

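play_rows(targets="0 -0.001 0.012 0 -1; 0 0 0.015 0 -1; 0 0 0.015 0 -1; 0 0 0 0 -1; 0 0 0 0 -1")

```text
t: 16.47
eef_pos: [471.9, -26.8, 93.9]
ee_rot: [178.2, -1.1, 105.3]
wrist_force: [0.1, 0.2, -0.3]
gripper_width: 0.343
```

```bash
python3 chk.py -13.5 76 B
```

```text
held bottom bay xy [-13.    0.2] z 22.6 tilt in bay deg [-0.83  0.42] yawerr -0.1
t 16.47 pos [471.9 -26.8  93.9] rot [178.2  -1.1 105.3] F [ 0.1  0.2 -0.3] w 0.343
shift mm [-0.6 -1.1 17.9] units [-0.0011 -0.0022  0.0358] dist 18.0
twist deg -0.10134935169581638 units -0.0012
```

play_rows(targets="0 -0.001 0.012 0 -1; 0 0 0.012 0 -1; 0 0 0.01 0 -1; 0 0 0 0 -1; 0 0 0 0 -1")

```text
t: 16.88
eef_pos: [472.2, -26.3, 75.0]
ee_rot: [178.2, -1.1, 105.3]
wrist_force: [-0.7, 2.1, 4.3]
gripper_width: 0.344
```

```bash
python3 chk.py -13.5 76 B
```

```text
held bottom bay xy [-12.6   0.5] z 3.7 tilt in bay deg [-0.85  0.43] yawerr -0.1
t 16.88 pos [472.2 -26.3  75. ] rot [178.2  -1.1 105.3] F [-0.7  2.1  4.3] w 0.344
shift mm [-0.5 -0.9 -1. ] units [-0.001  -0.0017 -0.0021] dist 1.0
twist deg -0.09703722793376812 units -0.0011
```

play_rows(targets="0 0 0 0 0; 0 0 0 0 0.5; 0 0 0 0 1; 0 0 0 0 1; 0 0 0 0 1")

```text
t: 17.3
eef_pos: [473.2, -26.3, 75.8]
ee_rot: [178.0, -1.0, 105.3]
wrist_force: [-0.6, -0.5, 0.2]
gripper_width: 0.998
```

play_rows(targets="0 0 -0.02 0 1; 0 0 -0.04 0 1; 0 0 -0.06 0 1; 0 0 -0.06 0 1; 0 0 -0.05 0 1")

```text
t: 17.72
eef_pos: [465.8, -29.2, 192.5]
ee_rot: [178.7, -1.2, 105.4]
wrist_force: [1.2, 1.0, -0.2]
gripper_width: 1.001
```

```bash
python3 - <<'E'
from h import *
from rig import telemetry,vision
import pickle
c=vision.get_calibration('wrist');pickle.dump(c,open('w16.pkl','wb'));im=vision.snapshot('wrist');cv2.imwrite('pics/w16.png',cv2.resize(im[60:400,150:490,::-1],None,fx=1.7,fy=1.7,interpolation=cv2.INTER_CUBIC))
s=vision.snapshot('side')[:,:,::-1];cv2.imwrite('pics/side16.png',s);s=s[120:320,270:470];cv2.imwrite('pics/side16c.png',cv2.resize(s,None,fx=3,fy=3,interpolation=cv2.INTER_CUBIC))
go(telemetry.get_state(),467,0,250,105)
E
```

```text
t 17.82 pos [468.8 -29.4 194.8] rot [178.3  -1.1 105.3] F [ 1.2 -0.6  0.8] w 1.002
shift mm [ 29.8   7.7 -54.4] units [ 0.0597  0.0153 -0.1089] dist 63.0
twist deg 0.32749798205344405 units 0.0038
```

View pics/w16.png

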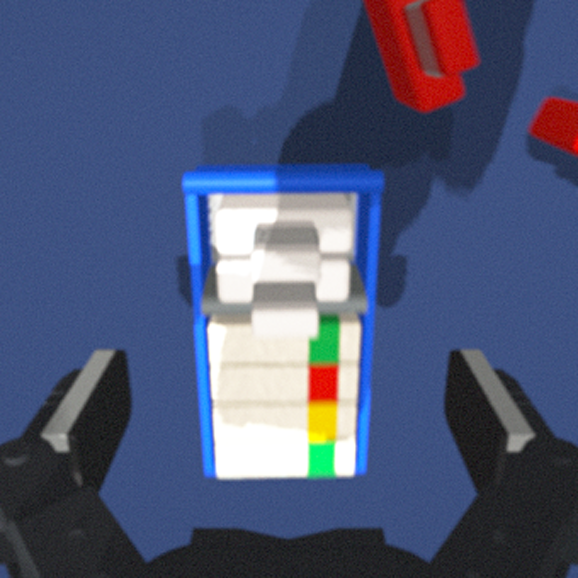

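View pics/side16c.png

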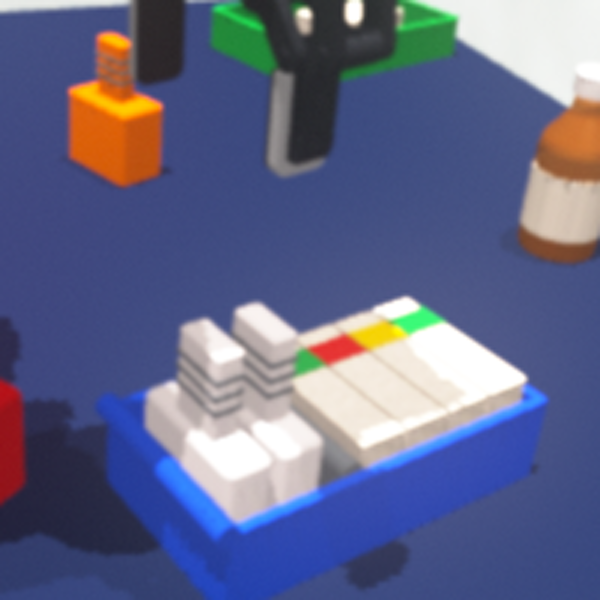

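play_rows(targets="0 0 -0.06 0 1; 0.08 0 -0.03 0 1; 0.08 0 0 0 1; 0.08 0 0 0 1; 0.08 0 0 0 1")

```text
t: 18.23
eef_pos: [428.8, 116.7, 246.8]
ee_rot: [177.9, -0.8, 103.8]
wrist_force: [0.4, 0.0, -0.2]
gripper_width: 1.003
```

play_rows(targets="0.06 0 0 0 1; 0.02 0 0 0 1; 0 0 0 0 1; 0 0 0 0 1; 0 0 0 0 1")

```text
t: 18.65
eef_pos: [413.9, 165.4, 248.3]
ee_rot: [177.9, -1.0, 104.8]
wrist_force: [-0.2, -0.8, 0.2]
gripper_width: 0.997
```

```bash
python3 - <<'E'
from h import *
from rig import telemetry,vision
t=vision.snapshot('top')[:,:,::-1];cv2.imwrite('pics/top17.png',t);cv2.imwrite('pics/top17c.png',cv2.resize(t[115:235,355:445],None,fx=6,fy=6,interpolation=cv2.INTER_CUBIC)[:600])
cv2.imwrite('pics/top17c.png',cv2.resize(t[155:235,355:445],None,fx=7,fy=7,interpolation=cv2.INTER_CUBIC))
s=vision.snapshot('side')[:,:,::-1];cv2.imwrite('pics/side17.png',s);cv2.imwrite('pics/side17c.png',cv2.resize(s[210:310,300:400],None,fx=6,fy=6,interpolation=cv2.INTER_CUBIC))
E
```

```text
(no output)
```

View pics/top17.png

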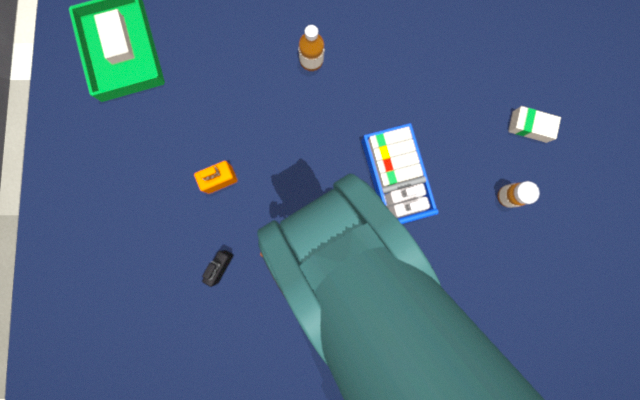

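View pics/top17c.png

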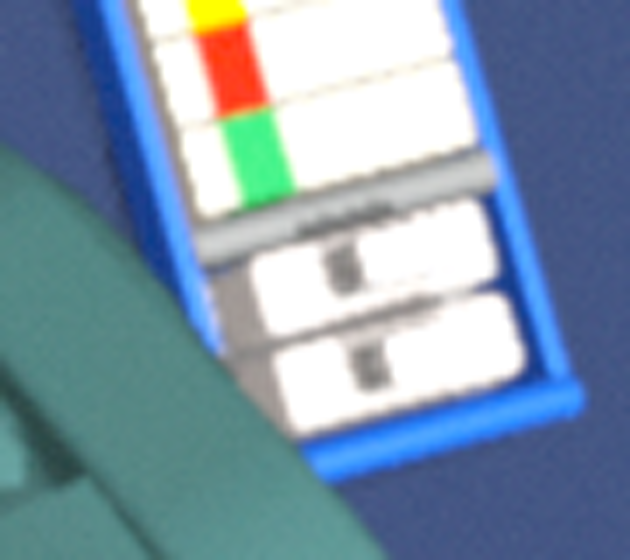

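View pics/side17c.png

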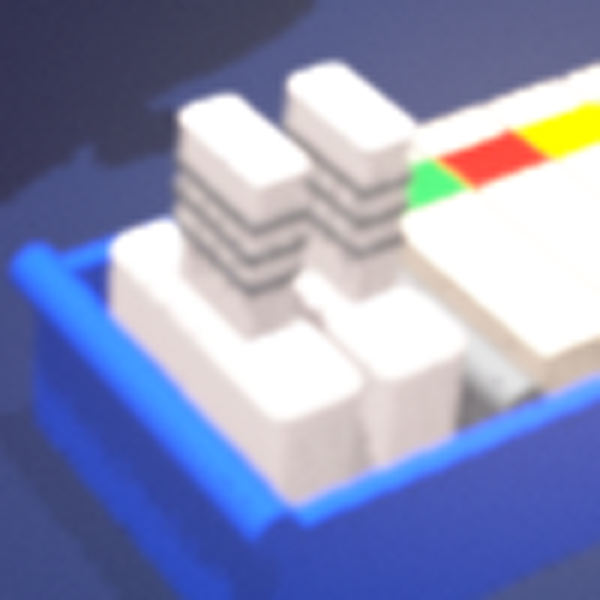

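```bash
python3 - <<'E'
from h import *
from rig import telemetry,vision,workorder
T=vision.get_calibration('top');S=vision.get_calibration('side')
t=lambda p:uc(p,(355,155),7);s=lambda p:uc(p,(300,210),6)
for n,a,b in [('B -x-y corner',(522,365),(285,415)),('B +x-y',(503,292),(360,375)),('A +x-y',(482,200),(462,335))]:
    X,e=tri([(T,t(a)),(S,s(b))]);th=np.radians(BY);print(n,X.round(1),[[np.cos(th)*(X[0]-BAY[0])+np.sin(th)*(X[1]-BAY[1])]],[list(x) for x in e])
print(telemetry.get_state()['t'],workorder.job_done())
E
```

```text
B -x-y corner [470.7 -62.7  62.1] [[np.float64(-23.222942689926114)]] [[np.float64(0.2), np.float64(-0.7)], [np.float64(-1.2), np.float64(0.1)]]
B +x-y [490.6 -56.7  64.1] [[np.float64(-2.4479059709945785)]] [[np.float64(0.1), np.float64(-0.2)], [np.float64(-0.4), np.float64(0.0)]]
A +x-y [516.8 -50.8  65.1] [[np.float64(24.40583506179419)]] [[np.float64(0.0), np.float64(-0.1)], [np.float64(-0.2), np.float64(0.0)]]
the job is handed in; nothing more can be done
18.75 None
```

I packed the bay with both white spacers and handed the job in at 18.75 s. The far spacer went in beside the divider and was released before I fetched the other, which stands next to the end wall. I did not touch the orange spacer or the look-alikes.

- **Seating:** The last side, top and wrist pictures show both plates upright, side by side and the gripper clear. From two views, their body tops triangulate to 62–65 mm; 64 mm means they are right down on the tray floor.
- **Forces:** The wrist force readings after each move stayed under about 8 N.
- **Weaker evidence:** When lowered, the first plate gave no clear contact force at the floor. For that one I went by its height of about 4 mm and by the pictures. The second gave about 4 N.
- **Disagreements:** The tool drifted a few millimetres sideways and tilted 1–2° during moves, which I corrected sideways before lowering. While the second plate was held, its camera tilt was about 2.6° against 0.8° from the arm's own reading. After release the pictures show no visible tilt.

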